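# Index and lock a wood lathe's spindle

### The arm

A 7-joint arm with a two-finger parallel gripper is mounted at the origin on the work surface. World frame = base frame: x ahead of the robot, y to its left, z up, the work surface at z = 0. Lengths are in m, angles in rad, forces in N, time in s.
With the tool pointing down it reaches from about 0.4 to 0.85 m from the base axis. Payload 4.4 kg.
Tool frame: the origin (TCP) lies at the very end of the fingers, on their centre line; the grasp point (between the pads) lies 19 mm behind it (r.pinch_z is the distance from the TCP to the grasp point, in m); z points along the fingers, y is the line along which they close (so a half turn about z gives the same grasp; the last joint's range is limited). The gripper opens to 94 mm and grips with 3 to 60 N. Pads are 16 mm wide; open, the fingers measure 119 mm over their backs; the gripper's body (75 mm by 177 mm) begins 78 mm behind the grasp point.
Start: joints at [-1.305, 0.628, 0.038, 1.517, -0.027, 0.996, -0.02], TCP at [0.212, 0.615, 0.205] pointing down, gripper open.
Joint ranges: [-3.06, 3.06], [-0.37, 2.12], [-1.25, 1.32], [0.18, 2.47], [-1.1, 4.24], [0.23, 1.98], [-2.94, 2.94]. Speed limits (rad/s): [2.57, 2.57, 3.14, 3.14, 3.14, 3.14, 3.14].

### API

Orientations are given as a rotation vector (axis times angle).
In Python, from bench import r gives the robot as it stands.
- The arm moves only by the shell command python3 -m crank 'ROWS'. ROWS is JSON, a list of rows, each a list of 3 entries, a list of its own where there are three numbers: the shift along the tool's x, y, z in cm, then the turn, a rotation vector about the tool's x, y, z in rad, then the gripper's target within -1 to 1 (shut at 1, half-way at 0, fully open at -1). A call has 1 to 5 rows; each row shifts and turns the commanded pose from where the row before left it, along the tool's axes as they then stand; what a row does not reach is not made up. A row lasts 1/12 s, in which the tool goes at most 41.7 mm and 7.16 degrees, less where a joint would pass 70% of its speed; a pose out of reach is approached as far as the arm can. A call with a gripper value outside its range is refused whole. The fingers move at their own pace and stop on an object; the grip force is fixed at half the most. Time passes only in rows, so rows that do not move let the fingers close. It gives the time, the measured TCP pose, the force, the opening and the grip force at its end, in the units of the state.
- r.get_state(): the state, without advancing time (a new reading comes with each control period).
- r.snapshot(name): name is "scene" or "top" or "wrist"; returns a dict with "pixels" (400x640x3 uint8, red, green, blue), "depth" (400x640 float32, m along the optical axis (not along the pixel's ray), 0 where there is no reading), "fx", "fy", "cx", "cy" (pixels), "cam_to_world" (4x4, takes a point from camera to world coordinates); the wrist camera has in their place "tool_from_camera" (4x4, takes a point from camera to tool coordinates, whose origin is the TCP and whose axes are the flange's). Camera axes: x right, y up, looking along -z (the intrinsics and any distortion apply to the point x, -y, -z); pixel columns grow to the right and rows downward; lengths in m; the calibration is good to about 2 mm. The wrist camera is an equidistant fisheye: a pixel r from the principal point sees the ray r / f radians off the axis. A picture is of the moment at which its call begins: read the wrist's pose just before it.
- r.job_done(): hands the job in; it is judged then, once.
The state is a dict: "clock": time; "joints": joint angles; "qvel": joint speeds; "tau": joint torques, N m; "tcp_pos": TCP position; "tcp_rot": TCP orientation; "force": force on the tool from outside, world axes, zero at the start; "moment": the same for the moment, N m; "width": opening from 0.0 (shut) to 1.0 (fully open); "gripper_force": force on a finger pad.
Only numpy, scipy, OpenCV 4.12 (cv2) and the standard library are available. Lean on these libraries where they do the work, as an engineer would, in place of code of your own. Each camera call takes 0.05 s, during which the arm holds its last target. There are 200 camera calls.

### The job

Lock the lathe spindle at its index mark: turn the handwheel by its rim until the engraved mark faces the pointer, stand the index pin in the bush on top of the headstock, then rock the wheel gently by its rim until the pin drops fully home, its head flush on the bush. Never force the wheel and the pin against each other, let go of everything at the end, and leave the gouge, calipers, wax tin and mallet where they are.

Things in the scene. Friction and masses are not known exactly. Their poses are not given: they have to be found in the camera images.
- lathe: Grey-green wood lathe, 820 mm long, fixed; a chair leg between its centres. Origin on the bench under the headstock's middle; y runs along the spindle to the handwheel end (the left, seen from the robot), x to the lathe's back, away from the robot. Spindle axis 215 mm above the bench. Headstock x -75 to 75, y -90 to 90 mm, roof at z 297 mm.
- wheel_centre (a point): Middle of the handwheel on the spindle axis (fixed; 143 mm along the lathe's y, 215 mm up). The wheel is a bright aluminium disc, diameter 140 mm, 16 mm thick, with flat faces that can be pinched from above; hub diameter 40 mm. The headstock's end face is 45 mm from its inner face; else only the pointer is near its top.
- handwheel: The turning spindle: handwheel, index ring and chair leg, as one. Origin on the axis in mid-headstock. Its rotation about the lathe's y axis is the wheel's angle: 0 with the mark at the very top, growing as the top goes towards the lathe's back (+x), the way to turn. Balanced, stays where left; friction takes about 4 N at the rim.
- wheel_mark (a point): Engraved mark: the one black line, 3.4 mm wide, across the handwheel's rim, running 16 mm down both faces. The point is on the rim's surface, 70 mm from the axis, mid-thickness. It starts 20 to 70 degrees from the top on the robot's side and goes over the top to the pointer.
- pointer_tip (a point): Tip of a fixed bent steel finger on the headstock's end face, 40 to 52 degrees behind the wheel's top (far side from the robot), 74 mm from the axis, 4 mm clear of the rim, mid-thickness. It is only a rough guide to the slot: with the mark exactly at the pointer, the middle of the marked slot is anywhere from 6 degrees short of the pin to 6 degrees past it.
- bush_mouth (a point): Centre of the top of the steel bush on the headstock roof, 303 mm above the bench, 83 mm from the wheel's middle along the spindle: a 40 x 40 mm block standing 6 mm above the roof, with a vertical hole 11.5 mm in diameter, 24 mm deep, chamfer 2 mm. The index ring runs below it.
- ring_top (a point): Point on the top of the hidden index ring, straight below the bush (28 mm below its mouth). The ring turns with the wheel: radius 60 mm, twelve slots 12.5 mm wide, 12 mm deep, 30 degrees apart. Off a slot the pin stands on the ring, its head 10 to 12 mm above the bush; over a slot it drops by its weight until the head is flush, and the wheel is locked but for 2 degrees of play either way.
- index_pin: Steel index pin, about 90 g: shank 10 mm in diameter, 38.5 mm long, 1 mm chamfer at the foot; above it a round head 20 mm in diameter, 24 mm high. Origin at the centre of its foot, z up along the pin. It starts upright in the middle hole of the tool block, head resting on the block (head 45 to 69 mm above the bench).
- pin_block: Dark hardwood block, 60 x 150 x 45 mm, long side along its y axis, fixed on the bench; origin at the centre of its underside. The pin stands in its middle hole; a spare centre (30 mm high) and a T-shaped chuck key (27 mm high) are fixed 52 mm either side along y. It may be at the left or the right in front of the lathe.
- bowl_gouge: Bowl gouge, 300 mm long, wooden handle, lying on the bench in front of the lathe. Leave alone.
- calipers: Steel outside calipers, 140 mm long, lying flat on the bench left of the handwheel. Leave alone.
- wax_tin: Tin of wax, 72 mm in diameter, 55 mm high. Leave alone.
- mallet: Turned wooden mallet, 210 mm high, standing on its head to the rear left of the handwheel. Leave alone.

How it is judged:
By the outcome, as a careful person would: the job done as asked, in the order asked, and still so for the second after the job is handed in, with the robot touching nothing.
It also fails if it takes over 72 s, if anything falls off the work surface, if the arm or the gripper's body presses on something with over 40 N, if the wrist force passes 120 N, or if a joint passes its speed limit or range.

## Working session

There is one attempt and no reset: what is moved stays moved. The work goes in short steps, Python scripts to look and compute and a shell command to move; the robot and the scene stay as the last step left them, time stands still between calls to the robot, and variables do not carry over. Pictures are saved under pics/ and viewed, at most 10 in all, crops included, and the job is handed in when it is done.

```bash
ls; mkdir -p pics
python3 - <<'E'
from bench import r
import cv2,numpy as np
s=r.get_state(); print({k:np.round(v,3) for k,v in s.items()}, r.pinch_z)
for n in("scene","top"):
    d=r.snapshot(n); cv2.imwrite(f"pics/{n}0.png",d["pixels"][:,:,::-1]); np.savez(f"/tmp/{n}0.npz",**d)
    print(n,d["fx"],d["cx"],d["cy"],np.round(d["cam_to_world"],3).tolist())
E
```

```text
pics
{'clock': np.float64(0.0), 'joints': array([-1.305,  0.629,  0.038,  1.518, -0.027,  0.996, -0.02 ]), 'qvel': array([-0.002, -0.002, -0.   , -0.   ,  0.001, -0.001,  0.001]), 'tau': array([ 0.0000e+00, -5.4973e+01,  1.1440e+00, -1.8664e+01, -5.2000e-02,
        2.3000e-02,  0.0000e+00]), 'tcp_pos': array([0.211, 0.614, 0.205]), 'tcp_rot': array([-5.190e-01, -3.098e+00,  3.000e-03]), 'force': array([ 0.659, -0.131,  0.058]), 'moment': array([-0.026, -0.069,  0.031]), 'gripper_force': np.float64(0.0), 'width': np.float64(0.999)} 0.0188
scene 398.79320676085223 316.50117275666355 208.80636474996462 [[-0.82, -0.398, 0.412, 0.866], [0.573, -0.577, 0.582, 0.599], [0.007, 0.713, 0.701, 0.829], [0.0, 0.0, 0.0, 1.0]]
top 471.8884140009039 320.30842733942274 209.38988721325904 [[0.027, 0.983, -0.182, 0.264], [-1.0, 0.028, 0.003, 0.071], [0.008, 0.182, 0.983, 1.397], [0.0, 0.0, 0.0, 1.0]]
```

View pics/scene0.png

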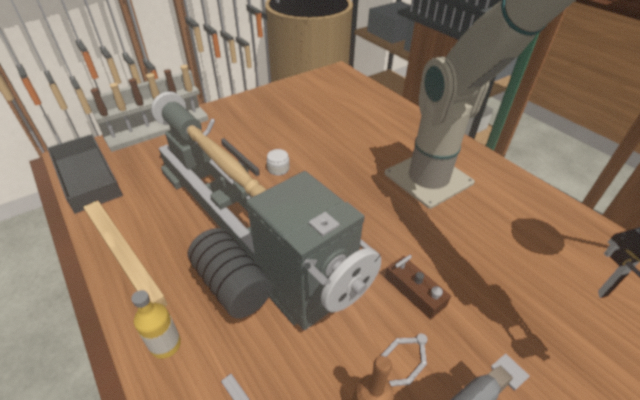

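View pics/top0.png

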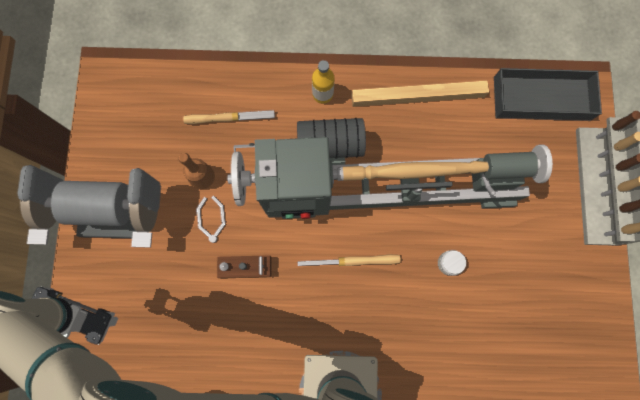

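The scene view shows the bush at about (323,223), the wheel at about (350,280), and the tool block at about (418,285). In the top view the bush is at (267,168), the wheel is edge-on at (237,177), and the block is at (244,267) with the pin near (243,266). Next I'll enlarge these areas and measure them.

```bash
cat > h.py <<'E'
import numpy as np, cv2
from scipy.spatial.transform import Rotation as R
def ray(d,uv):
    uv=np.atleast_2d(uv).astype(float); M=d["cam_to_world"]
    v=np.c_[(uv[:,0]-d["cx"])/d["fx"],-(uv[:,1]-d["cy"])/d["fy"],-np.ones(len(uv))]
    return M[:3,3], v@M[:3,:3].T
def onz(d,uv,z):
    o,v=ray(d,uv); return o+v*((z-o[2])/v[:,2])[:,None]
def dep(d,uv):
    uv=np.atleast_2d(uv); o,v=ray(d,uv); return o+v*np.array([d["depth"][int(round(b)),int(round(a))] for a,b in uv])[:,None]
def cloud(d):
    vv,uu=np.mgrid[:400,:640]; o,v=ray(d,np.c_[uu.ravel(),vv.ravel()])
    return (o+v*d["depth"].reshape(-1,1)).reshape(400,640,3)
def proj(d,p):
    M=np.linalg.inv(d["cam_to_world"]); q=np.atleast_2d(p)@M[:3,:3].T+M[:3,3]
    return np.c_[d["cx"]-d["fx"]*q[:,0]/q[:,2], d["cy"]+d["fy"]*q[:,1]/q[:,2]]
E
python3 - <<'E'
from h import *
S=dict(np.load("/tmp/scene0.npz"));T=dict(np.load("/tmp/top0.npz"))
print("bush top",onz(T,[267,168],.303),"scene",onz(S,[323,223],.303), dep(S,[323,228]),dep(T,[262,165]))
print("pin",onz(T,[243,266],.069),onz(S,[418,277],.069),dep(T,[243,266]))
for n,d in(("S",S),("T",T)):
    c=cloud(d); rf=abs(c[...,2]-.297)<.006
    rf[:, :]&=(c[...,0]>.3)&(c[...,0]<.9)
    k,l,st,_=cv2.connectedComponentsWithStats(rf.astype(np.uint8)); i=1+st[1:,4].argmax(); m=l==i
    p=c[m]; print(n,"roof",st[i],np.median(p[:,2])); b=cv2.minAreaRect((p[:,:2]*1000).astype(np.float32)); print(b)
    bl=(abs(c[...,2]-.045)<.004)&(c[...,0]<.6)
    k,l,st,_=cv2.connectedComponentsWithStats(bl.astype(np.uint8)); i=1+st[1:,4].argmax(); p=c[l==i]
    print("block",st[i],cv2.minAreaRect((p[:,:2]*1000).astype(np.float32)))
a=S["pixels"][200:325,290:465]; b=T["pixels"][125:285,185:345]
A=cv2.resize(a,(800,571)[0:2],interpolation=cv2.INTER_CUBIC)[:, :]
A=cv2.resize(a,None,fx=2.6,fy=2.6,interpolation=cv2.INTER_CUBIC); B=cv2.resize(b,None,fx=2.1,fy=2.1,interpolation=cv2.INTER_CUBIC)
o=np.zeros((600,800,3),np.uint8); o[:A.shape[0],:A.shape[1]]=A; o[:B.shape[0],800-B.shape[1]:]=B
W=cv2.resize(S["pixels"][240:315,310:390],None,fx=3.4,fy=3.4,interpolation=cv2.INTER_CUBIC);o[340:340+W.shape[0],:W.shape[1]]=W
W=cv2.resize(S["pixels"][245:320,380:460],None,fx=3.4,fy=3.4,interpolation=cv2.INTER_CUBIC);o[340:340+W.shape[0],400:400+W.shape[1]]=W
cv2.imwrite("pics/c1.png",o[:,:,::-1])
E
```

```text
bush top [[0.56362447 0.19732823 0.303     ]] scene [[0.56811002 0.19975266 0.303     ]] [[0.57643468 0.21130503 0.30505315]] [[0.56998972 0.20932012 0.30553392]]
pin [[0.34283449 0.27805955 0.069     ]] [[0.35454825 0.28733588 0.069     ]] [[0.34272097 0.27775937 0.07092101]]
S roof [ 247  171  118   86 5006] 0.29773120755181065
((571.68603515625, 140.4874267578125), (151.55471801757812, 181.12591552734375), 4.770055294036865)
block [ 387  255   65   55 1142] ((346.5811767578125, 284.0354919433594), (63.94118881225586, 150.6470489501953), 3.100726366043091)
T roof [ 255  137   77   64 4302] 0.2962292234902555
((568.8558959960938, 136.9215545654297), (150.83920288085938, 179.98049926757812), 4.467471122741699)
block [217 255  53  23 816] ((343.830078125, 282.05047607421875), (60.08499526977539, 149.02792358398438), 2.9626476764678955)
```

View pics/c1.png

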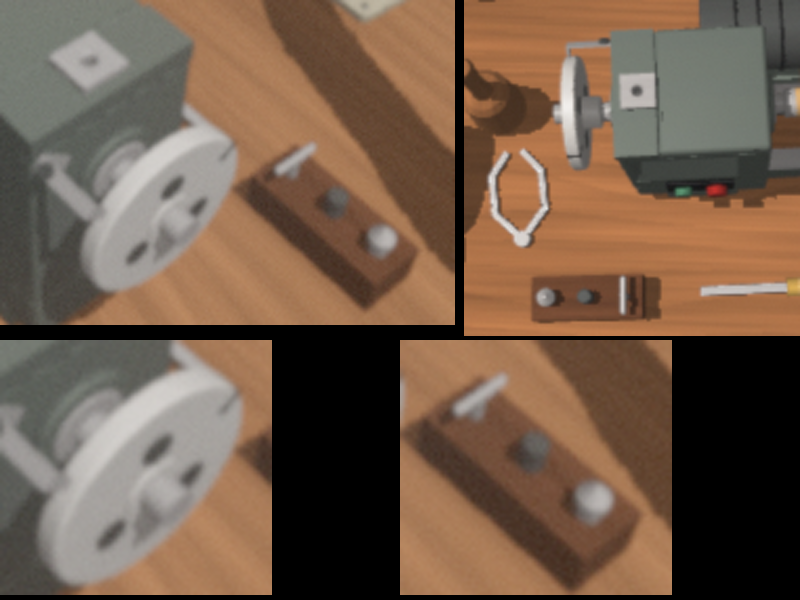

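The mark is visible on the wheel's robot-side rim at about scene (377,258), and the pointer finger ends near (328,282). The pin is the dark knob in the middle of the block, with the key on its right and the spare centre on its left. Next I'll compute angles and the offset to the first grasp.

```bash
cat >> h.py <<'E'
yaw=np.deg2rad(4.6); O=np.array([.570,.1385,0])
Lx=np.array([np.cos(yaw),np.sin(yaw),0]);Ly=np.array([-np.sin(yaw),np.cos(yaw),0]);Z=np.array([0,0,1.])
WC=O+.143*Ly+.215*Z; BM=O+.060*Ly+.303*Z
def tool(phi_deg,ydir=Ly):   # tool-down, y along ydir, tilted about it by phi
    R0=np.c_[np.cross(ydir,-Z),ydir,-Z]; return R.from_rotvec(ydir*np.deg2rad(phi_deg))*R.from_matrix(R0)
def wheelpose(phi,rt): # TCP at radius rt from the axis, tool radial
    q=tool(phi); return WC-rt*q.apply([0,0,1]),q
def rel(s,p,q):
    c=R.from_rotvec(s["tcp_rot"]); print("shift cm",np.round(c.inv().apply(p-s["tcp_pos"])*100,2),"turn",np.round((c.inv()*q).as_rotvec(),3))
def wang(d,uv,off=.008):  # wheel-plane angle & radius
    o,v=ray(d,uv); c=WC+Ly*off; p=o+v*(((c-o)@Ly)/(v@Ly))[:,None]-c
    return np.c_[np.rad2deg(np.arctan2(p@Lx,p[:,2])),np.hypot(p@Lx,p[:,2])*1000]
E
python3 - <<'E'
from h import *
from bench import r
S=dict(np.load("/tmp/scene0.npz"));T=dict(np.load("/tmp/top0.npz"))
print("mark",wang(S,[[377,257.6],[373,261]]),"pointer",wang(S,[328,282],0))
# polar unwrap of the wheel's outer face: brightness near the rim
g=S["pixels"].mean(2).astype(np.float32)
for rad in(58,63,68):
    a=np.arange(-90,91,1.); p=WC+Ly*.008+rad/1000*(np.sin(np.deg2rad(a))[:,None]*Lx+np.cos(np.deg2rad(a))[:,None]*Z)
    uv=proj(S,p).astype(np.float32); v=cv2.remap(g,uv[:,:1],uv[:,1:],1).ravel(); print(rad,a[v.argmin()],np.round(v[::5]).astype(int))
print("wc px",proj(S,WC+.02*Ly),proj(T,WC+Z*.07))
cT=cloud(T)
# wheel rim in top view: points near wheel above z .255
m=(cT[...,2]>.255)&(abs((cT-WC)@Ly)<.03)&(abs((cT-WC)@Lx)<.09); q=cT[m]-WC; print("rim y range",np.percentile(q@Ly,[2,50,98]),"x mean",(q@Lx).mean(),"zmax",np.percentile(q[:,2],98))
c2=cloud(S);m=(abs((c2-WC)@Ly-.008)<.02)&(np.linalg.norm(c2-WC,axis=2)<.08)&(np.linalg.norm(c2-WC,axis=2)>.04); q=c2[m]-WC; print("face y",np.percentile(q@Ly,[10,50,90]))
mm=(cT[...,2]>.12)&(cT[...,1]>.33)&(cT[...,1]<.5)&(cT[...,0]>.45); print("mallet",cT[mm].min(0),cT[mm].max(0))
s=r.get_state(); 
for phi,rt in((-45,.12),(-45,.045)): rel(s,*wheelpose(phi,rt)); print(wheelpose(phi,rt)[0])
E
```

```text
mark [[-60.93787453  61.67930994]
 [-57.25121116  51.91258637]] pointer [[52.38838723 75.77000404]]
58 -63.0 [163 162 163 163 151 133 135 155 162 162 163 163 163 164 163 163 164 164
 165 163 164 164 162 164 164 164 164 163 162 163 163 162 161 161 162 163
 162]
63 -62.0 [162 161 164 162 155 142 139 156 163 166 165 166 169 171 173 172 175 175
 175 174 175 176 174 173 173 173 171 169 166 167 165 167 164 162 163 162
 160]
68 -62.0 [147 146 146 146 142 128 126 146 161 175 181 184 189 190 192 193 195 195
 196 197 195 196 194 193 192 191 189 184 179 177 175 174 170 167 164 163
 159]
wc px [[359.24122814 286.50961156]] [[233.18972999 171.04642625]]
rim y range [-0.02366678 -0.00388026  0.00582735] x mean 0.0018835717233383975 zmax 0.07152340573008006
face y [-0.00132299  0.00825782  0.00907194]
mallet [0.59726673 0.41292229 0.12054703] [0.62609634 0.44143609 0.21346602]
shift cm [-35.88 -23.59  -9.48] turn [-0.163 -0.774 -0.39 ]
[0.47395206 0.27423428 0.29985281]
shift cm [-40.74 -21.46  -4.18] turn [-0.163 -0.774 -0.39 ]
[0.52681424 0.27848747 0.24681981]
```

The mark is at about −62° and the pointer at about +50°, with radii of 62 to 70 and 75 mm as they should be. That leaves about 112° of turn. I'll lift, yaw and approach the robot side of the rim.

```bash
python3 -m crank '[[[0,0,-2.5],[0,0,-0.103],0],[[0,0,-2.5],[0,0,-0.103],0],[[0,0,-2.5],[0,0,-0.103],0],[[0,0,-2.5],[0,0,-0.103],0],[[-1.95,-3.01,0],[0,0,0],0]]' && python3 -m crank '[[[-1.95,-3.01,0],[0,0,0],0],[[-1.95,-3.01,0],[0,0,0],0],[[-1.95,-3.01,0],[0,0,0],0],[[-1.95,-3.01,0],[0,0,0],0],[[-1.95,-3.01,0],[0,0,0],0]]' && python3 -m crank '[[[-1.95,-3.01,0],[0,0,0],0],[[-1.95,-3.01,0],[0,0,0],0],[[-1.95,-3.01,0],[0,0,0],0],[[0,0,0],[0,-0.112,0],0],[[0,0,0],[0,-0.112,0],0]]' && python3 -m crank '[[[0,0,0],[0,-0.112,0],0],[[0,0,0],[0,-0.112,0],0],[[0,0,0],[0,-0.112,0],0],[[0,0,0],[0,-0.112,0],0],[[0,0,0],[0,-0.112,0],0]]'
python3 - <<'E'
from h import *
from bench import r
s=r.get_state(); print(np.round(s["joints"],2),s["tcp_pos"]); rel(s,*wheelpose(-45,.12))
E
```

```text
clock: 0.52
tcp_pos: [0.2279, 0.5935, 0.3098]
tcp_rot: [0.148, -3.136, -0.019]
force: [0.2, 0.9, 1.4]
width: 0.681
gripper_force: 0.0
clock: 0.93
tcp_pos: [0.3434, 0.4421, 0.3052]
tcp_rot: [0.126, -3.139, 0.001]
force: [0.2, 0.1, 0.6]
width: 0.503
gripper_force: 0.0
clock: 1.35
tcp_pos: [0.4136, 0.3545, 0.3055]
tcp_rot: [-0.099, 2.911, 0.013]
force: [-1.6, 1.0, -1.3]
width: 0.499
gripper_force: 0.0
clock: 1.77
tcp_pos: [0.4101, 0.3537, 0.3041]
tcp_rot: [-0.091, 2.482, 0.012]
force: [1.1, -0.3, -0.2]
width: 0.498
gripper_force: 0.0
[-1.34  0.23  0.23  2.17  0.97  0.64 -0.25] [0.41011241 0.35371934 0.30412169]
shift cm [-4.28 -8.36  3.99] turn [-0.018 -0.128  0.   ]
```

```bash
python3 -m crank '[[[-1.4,-2.8,1.3],[0,0,0],0],[[-1.4,-2.8,1.3],[0,0,0],0],[[-1.4,-2.8,1.3],[0,0,0],0],[[0,0,0],[0,0,0],0]]'
python3 - <<'E'
from h import *
from bench import r
s=r.get_state(); print(np.round(s["joints"],2)); rel(s,*wheelpose(-45,.12));rel(s,*wheelpose(-45,.045))
d=r.snapshot("wrist"); cv2.imwrite("pics/w1.png",d["pixels"][:,:,::-1]); np.savez("/tmp/w1.npz",tp=s["tcp_pos"],tr=s["tcp_rot"],**d)
E
```

```text
clock: 2.1
tcp_pos: [0.4757, 0.266, 0.2996]
tcp_rot: [-0.079, 2.485, 0.0]
force: [-0.2, -1.0, -0.3]
width: 0.498
gripper_force: 0.0
[-1.16  0.2   0.33  2.24  1.06  0.46 -0.13]
shift cm [ 0.07  0.83 -0.11] turn [-0.03  -0.131 -0.005]
shift cm [-0.9   1.06  7.32] turn [-0.03  -0.131 -0.005]
```

View pics/w1.png

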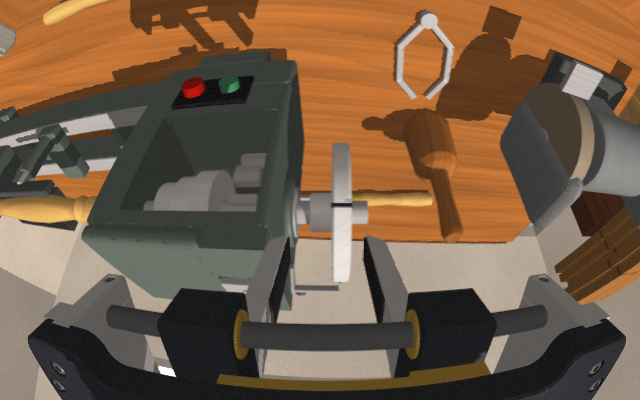

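The wheel is edge-on between the fingers at column 342, with the mark on its near side at (342,204). The finger midline is at about column 327, so a +y shift of about 9 mm is needed, which agrees with the computed value. I'll grasp at about −38°.

```bash
python3 -m crank '[[[0.05,0.8,0],[-0.03,-0.01,0],0],[[0,0,0],[0,0,0],0]]'
python3 - <<'E'
from h import *
from bench import r
s=r.get_state(); q=R.from_rotvec(s["tcp_rot"]); z=q.apply([0,0,1]); print("phi",np.rad2deg(np.arctan2(-(z@Lx),-z[2])))
for p in(-38,-40): rel(s,*wheelpose(p,.12)); rel(s,*wheelpose(p,.046))
E
```

```text
clock: 2.32
tcp_pos: [0.4717, 0.2824, 0.299]
tcp_rot: [-0.104, 2.476, 0.049]
force: [-0.2, 0.9, -0.7]
width: 0.5
gripper_force: 0.0
phi -38.03626559732067
shift cm [-1.64 -0.83 -0.07] turn [ 0.012  0.001 -0.   ]
shift cm [-1.64 -0.92  7.33] turn [ 0.012  0.001 -0.   ]
shift cm [-1.23 -0.83 -0.06] turn [ 0.012 -0.034 -0.001]
shift cm [-1.48 -0.92  7.34] turn [ 0.012 -0.034 -0.001]
```

```bash
python3 -m crank '[[[0,0,0],[0,0,0],0],[[0,0,0],[0,0,0],0]]'
python3 - <<'E'
from h import *
from bench import r
s=r.get_state()
rel(s,*wheelpose(-38,.12)); rel(s,*wheelpose(-38,.046))
E
```

```text
clock: 2.48
tcp_pos: [0.472, 0.2822, 0.2993]
tcp_rot: [-0.104, 2.476, 0.047]
force: [-0.1, 0.9, -0.2]
width: 0.502
gripper_force: 0.0
shift cm [-1.6  -0.8  -0.06] turn [ 0.011  0.001 -0.   ]
shift cm [-1.59 -0.88  7.34] turn [ 0.011  0.001 -0.   ]
```

```bash
python3 -m crank '[[[-1.6,-0.84,0],[0.011,0,0],0],[[0,0,0],[0,0,0],0],[[0,0,0],[0,0,0],0]]'
python3 - <<'E'
from h import *
from bench import r
s=r.get_state()
rel(s,*wheelpose(-38,.12)); rel(s,*wheelpose(-38,.046))
d=r.snapshot("wrist")
M=d["tool_from_camera"]; print(np.round(M,3).tolist(),d["fx"],d["cx"],d["cy"])
def wp(p):  # world points to wrist pixels
    t=R.from_rotvec(s["tcp_rot"]).inv().apply(np.atleast_2d(p)-s["tcp_pos"]); c=(t-M[:3,3])@M[:3,:3]
    v=np.c_[c[:,0],-c[:,1],-c[:,2]]; th=np.arctan2(np.hypot(v[:,0],v[:,1]),v[:,2]); ph=np.arctan2(v[:,1],v[:,0])
    return np.c_[d["cx"]+d["fx"]*th*np.cos(ph),d["cy"]+d["fy"]*th*np.sin(ph)]
print("predicted rim edges",wp([WC-.07*Lx+Ly*o for o in(-.008,.008)]+[WC+.07*(-Lx*.6+Z*.8)+Ly*o for o in(-.008,.008)]))
g=d["pixels"].mean(2); print(np.round(g[215,310:370:2]).astype(int)); print(np.round(g[235,310:370:2]).astype(int))
E
```

```text
clock: 2.73
tcp_pos: [0.4859, 0.2744, 0.3094]
tcp_rot: [-0.096, 2.475, 0.035]
force: [-0.6, -0.0, 0.5]
width: 0.495
gripper_force: 0.0
shift cm [ 0.07  0.08 -0.07] turn [-0.     0.002 -0.003]
shift cm [0.08 0.08 7.33] turn [-0.     0.002 -0.003]
[[0.0, 0.957, 0.291, 0.085], [1.0, -0.0, -0.0, 0.0], [-0.0, 0.291, -0.957, -0.18], [0.0, 0.0, 0.0, 1.0]] 309.70691628693146 326.3862605442438 202.46870312372025
predicted rim edges [[316.99408922 145.44697338]
 [336.32689157 145.40144698]
 [316.70949469 221.14131976]
 [336.97221253 221.09498968]]
[100 103 102 101 104 146 219 219 216 213 213 214 214 215 214 123 108 108
 109 107 109 107 109 107 106 105 107 105 104 100]
[168 169 169 165 165 145 223 225 228 227 229 229 229 227 223 170 167 170
 166 166 164 165 165 162 164 166 162 161 131 104]
```

The wrist view puts the wheel about 3 mm in +y of the tool axis. I'll shift, plunge and close.

```bash
python3 -m crank '[[[0.07,0.27,2.5],[0,0,0],0],[[0,0,2.4],[0,0,0],0],[[0,0,2.4],[0,0,0],0],[[0,0,0],[0,0,0],0]]' && python3 -m crank '[[[0,0,0],[0,0,0],0.3],[[0,0,0],[0,0,0],0.6],[[0,0,0],[0,0,0],1],[[0,0,0],[0,0,0],1],[[0,0,0],[0,0,0],1]]'
python3 - <<'E'
from h import *
from bench import r
s=r.get_state()
rel(s,*wheelpose(-38,.046)); print(R.from_rotvec(s["tcp_rot"]).inv().apply(s["force"]))
E
```

```text
clock: 3.12
tcp_pos: [0.5296, 0.2797, 0.2477]
tcp_rot: [-0.1, 2.479, 0.028]
force: [0.5, -0.3, 0.5]
width: 0.5
gripper_force: 0.0
clock: 3.53
tcp_pos: [0.5296, 0.2804, 0.2522]
tcp_rot: [-0.097, 2.475, 0.036]
force: [-4.0, -8.8, 6.0]
width: 0.181
gripper_force: 4.5
shift cm [ 0.01 -0.17  0.11] turn [ 0.     0.002 -0.002]
[-0.05880154 -8.41378184 -7.64496435]
```

```bash
python3 -m crank '[[[0,-0.05,0],[0,0,0],1],[[0,0,0],[0,0,0],1],[[0,0,0],[0,0,0],1]]'
python3 - <<'E'
from h import *
from bench import r
s=r.get_state()
rel(s,*wheelpose(-38,.046)); print(R.from_rotvec(s["tcp_rot"]).inv().apply(s["force"]))
E
```

```text
clock: 3.78
tcp_pos: [0.5297, 0.2798, 0.2521]
tcp_rot: [-0.097, 2.475, 0.035]
force: [-6.8, -1.5, 7.5]
width: 0.167
gripper_force: 30.0
shift cm [ 0.01 -0.11  0.1 ] turn [ 0.     0.002 -0.002]
[  0.81416207  -0.97737565 -10.12718623]
```

```bash
python3 -m crank '[[[-0.525,0,-0.05],[0,0.112,0],1],[[-0.525,0,0.03],[0,0.112,0],1],[[0,0,0],[0,0,0],1]]'
python3 - <<'E'
from h import *
from bench import r
s=r.get_state()
rel(s,*wheelpose(-38+12.8,.047)); print(R.from_rotvec(s["tcp_rot"]).inv().apply(s["force"]),s["moment"])
E
```

```text
clock: 4.03
tcp_pos: [0.5382, 0.2803, 0.2566]
tcp_rot: [-0.093, 2.526, 0.022]
force: [-19.2, 4.2, 15.9]
width: 0.17
gripper_force: 30.1
shift cm [-0.08 -0.09 -0.06] turn [-0.009  0.175 -0.004]
[  6.20417634   5.45514977 -23.87254752] [1.1439459  2.36809046 0.959491  ]
```

```bash
python3 -m crank '[[[0,0,-0.1],[0,0,0],1],[[0,0,0],[0,0,0],1]]'
python3 - <<'E'
from h import *
from bench import r
s=r.get_state()
rel(s,*wheelpose(-38+12.8,.047)); print(R.from_rotvec(s["tcp_rot"]).inv().apply(s["force"]),s["moment"],s["joints"],s["tau"])
S=r.snapshot("scene"); g=S["pixels"].mean(2).astype(np.float32)
for rad in(58,63,68):
    a=np.arange(-90,91,.5); p=WC+Ly*.009+rad/1000*(np.sin(np.deg2rad(a))[:,None]*Lx+np.cos(np.deg2rad(a))[:,None]*Z)
    uv=proj(S,p).astype(np.float32); v=cv2.remap(g,uv[:,:1],uv[:,1:],1).ravel(); print(rad,np.c_[a,v][20:120:4].astype(int).tolist())
E
```

```text
clock: 4.2
tcp_pos: [0.5381, 0.2803, 0.2566]
tcp_rot: [-0.095, 2.524, 0.021]
force: [-5.7, 6.4, 3.7]
width: 0.168
gripper_force: 30.0
shift cm [-0.09 -0.09 -0.05] turn [-0.009  0.176 -0.003]
[ 2.11086914  6.75104508 -6.0868932 ] [1.46486111 1.44231393 1.05436512] [-0.98515345  0.34338134  0.2974613   2.15547775  1.05293977  0.30752732
 -0.04645499] [ 5.31800017e+00 -3.25817478e+01  7.56486833e+00 -1.39618850e+01
  9.15080030e-01  2.96357431e+00  5.97726830e-03]
58 [[-80, 149], [-78, 152], [-76, 155], [-74, 157], [-72, 158], [-70, 158], [-68, 157], [-66, 156], [-64, 155], [-62, 153], [-60, 152], [-58, 151], [-56, 151], [-54, 151], [-52, 152], [-50, 153], [-48, 156], [-46, 158], [-44, 161], [-42, 164], [-40, 166], [-38, 167], [-36, 167], [-34, 168], [-32, 168]]
63 [[-80, 137], [-78, 143], [-76, 147], [-74, 150], [-72, 152], [-70, 153], [-68, 153], [-66, 153], [-64, 153], [-62, 153], [-60, 152], [-58, 152], [-56, 153], [-54, 152], [-52, 151], [-50, 152], [-48, 153], [-46, 156], [-44, 162], [-42, 166], [-40, 167], [-38, 167], [-36, 167], [-34, 168], [-32, 169]]
68 [[-80, 127], [-78, 127], [-76, 125], [-74, 124], [-72, 126], [-70, 126], [-68, 127], [-66, 129], [-64, 132], [-62, 136], [-60, 141], [-58, 145], [-56, 148], [-54, 149], [-52, 150], [-50, 152], [-48, 155], [-46, 158], [-44, 160], [-42, 163], [-40, 166], [-38, 167], [-36, 168], [-34, 168], [-32, 168]]
```

Joint 6 is near its lower limit, so the turn did not follow. I'll try catching up slowly with turn-only rows about the grasp.

```bash
python3 -m crank '[[[0,0,0],[0,0.05,0],1],[[0,0,0],[0,0.05,0],1],[[0,0,0],[0,0.05,0],1],[[0,0,0],[0,0,0],1]]'
python3 - <<'E'
from h import *
from bench import r
s=r.get_state()
rel(s,*wheelpose(-38+12.8,.047)); print(R.from_rotvec(s["tcp_rot"]).inv().apply(s["force"]),s["moment"],s["joints"])
E
```

```text
clock: 4.58
tcp_pos: [0.5407, 0.2805, 0.2579]
tcp_rot: [-0.093, 2.668, 0.016]
force: [-3.0, 8.6, 2.6]
width: 0.166
gripper_force: 30.0
shift cm [ 0.21 -0.09 -0.07] turn [-0.009  0.032 -0.008]
[ 0.91471528  8.80648481 -3.48369686] [1.96781783 1.21169654 1.27476009] [-0.69634413  0.34188098  0.006135    2.01575363  0.62453328  0.47252484
  0.43279337]
```

```bash
python3 -m crank '[[[-0.3,0.05,0.02],[0,0.08,0],1],[[-0.37,0,0.02],[0,0.08,0],1],[[-0.37,0,0.02],[0,0.08,0],1],[[-0.37,0,0.02],[0,0.08,0],1],[[0,0,0],[0,0,0],1]]'
python3 - <<'E'
from h import *
from bench import r
s=r.get_state(); z=R.from_rotvec(s["tcp_rot"]).apply([0,0,1]); phi=np.rad2deg(np.arctan2(-(z@Lx),-z[2])); print(phi)
rel(s,*wheelpose(phi,.047)); print(R.from_rotvec(s["tcp_rot"]).inv().apply(s["force"]),s["moment"],s["joints"])
E
```

```text
clock: 5.0
tcp_pos: [0.5536, 0.2816, 0.2609]
tcp_rot: [-0.098, 2.993, 0.0]
force: [-2.5, 8.8, 4.3]
width: 0.171
gripper_force: 30.0
-8.423037876750097
shift cm [ 0.19 -0.1  -0.08] turn [-0.007  0.    -0.015]
[ 1.22602302  8.92758833 -4.58253513] [2.2556347  1.00022766 0.54884178] [-0.41246717  0.46714104 -0.22296079  1.67126477  0.22948613  0.90109339
  0.89726527]
```

```bash
python3 -m crank '[[[-0.4,0.05,0],[0,0.1,0],1],[[-0.47,0,0.02],[0,0.1,0],1],[[-0.47,0,0.02],[0,0.1,0],1],[[0,0,0],[0,0,0],1]]' && python3 -m crank '[[[-0.47,0,0.02],[0,0.1,0],1],[[-0.47,0,0.02],[0,0.1,0],1],[[-0.47,0,0.02],[0,0.1,0],1],[[0,0,0],[0,0,0],1],[[0,0,0],[0,0,0],1]]'
python3 - <<'E'
from h import *
from bench import r
s=r.get_state(); z=R.from_rotvec(s["tcp_rot"]).apply([0,0,1]); phi=np.rad2deg(np.arctan2(-(z@Lx),-z[2])); print(phi)
rel(s,*wheelpose(phi,.047)); print(R.from_rotvec(s["tcp_rot"]).inv().apply(s["force"]),s["moment"],s["joints"])
S=r.snapshot("scene");T=r.snapshot("top")
a=S["pixels"][180:330,280:430]; b=T["pixels"][120:240,190:310]
o=np.hstack([cv2.resize(a,(400,400),interpolation=2),cv2.resize(b,(400,400),interpolation=2)]); cv2.imwrite("pics/c2.png",o[:,:,::-1])
E
```

```text
clock: 5.33
tcp_pos: [0.5666, 0.2827, 0.2589]
tcp_rot: [0.094, -2.982, 0.014]
force: [-1.7, 7.9, 1.5]
width: 0.167
gripper_force: 30.0
clock: 5.75
tcp_pos: [0.5784, 0.2837, 0.251]
tcp_rot: [0.087, -2.684, 0.028]
force: [-3.5, 10.4, -16.2]
width: 0.169
gripper_force: 30.0
26.17895118026126
shift cm [ 0.21 -0.11 -0.58] turn [ 0.001 -0.    -0.015]
[-4.60482447 10.73365839 15.69016625] [ 2.66415993 -1.3592861  -0.91695718] [-0.30844886  0.89267114 -0.27321014  0.95449482  0.01875183  1.73047083
  1.10752708]
```

View pics/c2.png

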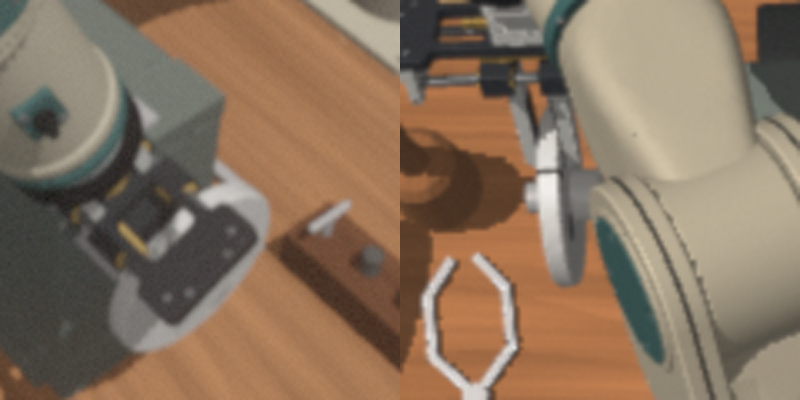

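The top view shows the mark at about px (233.5,171.6), which projects to the wheel's top (0°). The wheel has therefore turned about 62°. I'll open the fingers around the rim, swing back along the arc and regrasp.

```bash
python3 -m crank '[[[0,0,0],[0,0,0],0.3],[[0,0,0],[0,0,0],0],[[0,-0.05,-0.4],[0,0,0],0],[[0.2,0,0],[0,0,0],0],[[0.47,0,0.02],[0,-0.1,0],0]]' && python3 -m crank '[[[0.47,0,0.02],[0,-0.1,0],0],[[0.47,0,0.02],[0,-0.1,0],0],[[0.47,0,0.02],[0,-0.1,0],0],[[0.47,0,0.02],[0,-0.1,0],0],[[0.47,0,0.02],[0,-0.1,0],0]]' && python3 -m crank '[[[0.47,0,0.02],[0,-0.1,0],0],[[0.47,0,0.02],[0,-0.1,0],0],[[0,0,0],[0,0,0],0],[[0,0,0],[0,0,0],0]]'
python3 - <<'E'
from h import *
from bench import r
s=r.get_state(); z=R.from_rotvec(s["tcp_rot"]).apply([0,0,1]); phi=np.rad2deg(np.arctan2(-(z@Lx),-z[2])); print(phi)
rel(s,*wheelpose(phi,.047)); print(R.from_rotvec(s["tcp_rot"]).inv().apply(s["force"]),s["moment"],s["joints"])
T=r.snapshot("top"); cv2.imwrite("pics/t2.png",T["pixels"][:,:,::-1])
m=(T["pixels"].max(2)<70); 
uv=proj(T,[WC+.07*(np.sin(a)*Lx+np.cos(a)*Z)+Ly*.003 for a in np.deg2rad(np.arange(-30,61,5))]).astype(np.float32); g=T["pixels"].mean(2).astype(np.float32)
print(cv2.remap(g,uv[:,:1],uv[:,1:],1).ravel().astype(int))
E
```

```text
clock: 6.27
tcp_pos: [0.5784, 0.2739, 0.2552]
tcp_rot: [0.076, -2.786, 0.043]
force: [-0.8, 0.5, -2.5]
width: 0.48
gripper_force: 0.0
clock: 6.68
tcp_pos: [0.5531, 0.2745, 0.2672]
tcp_rot: [-0.094, 2.981, -0.013]
force: [0.1, 0.2, -0.4]
width: 0.501
gripper_force: 0.0
clock: 7.02
tcp_pos: [0.5415, 0.274, 0.2632]
tcp_rot: [-0.095, 2.79, -0.008]
force: [1.0, 0.3, 1.2]
width: 0.503
gripper_force: 0.0
-20.031275667308062
shift cm [0.01 0.58 0.42] turn [-0.021  0.    -0.008]
[-1.36074078  0.22233048 -0.76753657] [0.02670522 0.27049493 0.00423419] [-0.55511112  0.36405248 -0.11427081  1.89522429  0.42039774  0.64064044
  0.6744685 ]
[ 76  82 105  50  64 168 119 219 215 213 208 204 201 192 182 176 161 148
 142]
```

```bash
python3 -m crank '[[[0.3,0.7,0.35],[-0.02,-0.07,-0.008],0],[[0,0,0],[0,0,0],0.2],[[0,0,0],[0,0,0],0.5],[[0,0,0],[0,0,0],1],[[0,0,0],[0,0,0],1]]' && python3 -m crank '[[[0,0,0],[0,0,0],1],[[0,0,0],[0,0,0],1]]'
python3 - <<'E'
from h import *
from bench import r
s=r.get_state(); z=R.from_rotvec(s["tcp_rot"]).apply([0,0,1]); phi=np.rad2deg(np.arctan2(-(z@Lx),-z[2])); print(phi)
rel(s,*wheelpose(phi,.047)); print(R.from_rotvec(s["tcp_rot"]).inv().apply(s["force"]),s["moment"])
E
```

```text
clock: 7.48
tcp_pos: [0.5432, 0.2813, 0.2589]
tcp_rot: [-0.104, 2.719, 0.022]
force: [0.2, -0.4, -0.6]
width: 0.251
gripper_force: 0.0
clock: 7.65
tcp_pos: [0.5428, 0.2809, 0.2586]
tcp_rot: [-0.105, 2.719, 0.022]
force: [2.8, -0.2, -0.6]
width: 0.168
gripper_force: 30.0
-24.13353148957178
shift cm [ 0.34 -0.11 -0.08] turn [-0.002  0.    -0.003]
[-2.25377417 -0.45550418  1.66212708] [-0.0804846  -0.06922591  0.01703674]
```

```bash
python3 -m crank '[[[-0.46,0,0.057],[0,0.1,0],1],[[-0.46,0,0.057],[0,0.1,0],1],[[-0.46,0,0.057],[0,0.1,0],1],[[-0.46,0,0.057],[0,0.1,0],1],[[0,0,0],[0,0,0],1]]' && python3 -m crank '[[[-0.46,0,0.057],[0,0.1,0],1],[[-0.46,0,0.057],[0,0.1,0],1],[[-0.46,0,0.057],[0,0.1,0],1],[[-0.46,0,0.057],[0,0.1,0],1],[[0,0,0],[0,0,0],1]]'
python3 - <<'E'
from h import *
from bench import r
s=r.get_state(); z=R.from_rotvec(s["tcp_rot"]).apply([0,0,1]); phi=np.rad2deg(np.arctan2(-(z@Lx),-z[2])); print(phi)
rel(s,*wheelpose(phi,.047)); print(R.from_rotvec(s["tcp_rot"]).inv().apply(s["force"]),s["moment"],s["joints"])
S=r.snapshot("wrist");T=r.snapshot("top")
b=T["pixels"][120:220,190:290]
o=np.hstack([cv2.resize(S["pixels"],(640,400)),cv2.resize(b,(400,400),interpolation=2)[:,120:280]]); cv2.imwrite("pics/c3.png",o[:,:,::-1])
E
```

```text
clock: 8.07
tcp_pos: [0.5602, 0.2823, 0.2601]
tcp_rot: [-0.116, 3.13, 0.003]
force: [-3.2, -1.1, 6.0]
width: 0.169
gripper_force: 30.0
clock: 8.48
tcp_pos: [0.5781, 0.2837, 0.2521]
tcp_rot: [0.104, -2.746, 0.019]
force: [-2.4, -1.4, -3.4]
width: 0.172
gripper_force: 30.0
22.54457331724274
shift cm [ 0.4  -0.11 -0.52] turn [ 0.003 -0.    -0.004]
[ 1.00111086 -1.20488541  4.07904971] [-0.13410594  0.41201533  0.17076977] [-0.30603403  0.84402591 -0.27967768  1.03162884  0.03717588  1.64329313
  1.11001298]
```

View pics/c3.png

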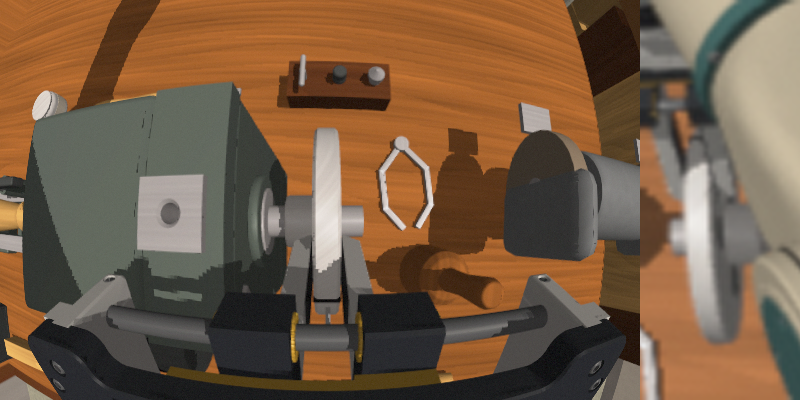

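The wrist view shows a dark line across the rim near (326,299), with a light pointer feature just beyond it at about (328,313). The bush hole is clear at (170,212). I'll measure these numerically.

```bash
cat >> h.py <<'E'
def wray(s,d,uv):
    uv=np.atleast_2d(uv).astype(float); M=d["tool_from_camera"]; q=R.from_rotvec(s["tcp_rot"])
    x=(uv[:,0]-d["cx"])/d["fx"]; y=(uv[:,1]-d["cy"])/d["fy"]; t=np.hypot(x,y)+1e-12
    v=np.c_[np.sin(t)*x/t,-np.sin(t)*y/t,-np.cos(t)]
    return q.apply(M[:3,3])+s["tcp_pos"], q.apply(v@M[:3,:3].T)
def wonz(s,d,uv,z):
    o,v=wray(s,d,uv); return o+v*((z-o[2])/v[:,2])[:,None]
def wcyl(s,d,uv,rad): # first hit on cylinder about the spindle: angle deg, y offset mm
    o,v=wray(s,d,uv); P=np.array([Lx,Z]); a=P@(o-WC); b=v@P.T
    A=(b*b).sum(1); B=b@a; C=a@a-rad**2; t=(-B-np.sqrt(B*B-A*C))/A; p=o+t[:,None]*v-WC
    return np.c_[np.rad2deg(np.arctan2(p@Lx,p[:,2])),p@Ly*1000]
E
python3 - <<'E'
from h import *
from bench import r
s=r.get_state(); d=r.snapshot("wrist"); cv2.imwrite("pics/w3.png",d["pixels"][:,:,::-1])
np.savez("/tmp/w3.npz",**d)
g=d["pixels"].mean(2)
for row in range(284,326,2): print(row,g[row,310:346:2].astype(int), wcyl(s,d,[327,row],.07)[0].round(1), wcyl(s,d,[327,row],.074)[0].round(1))
# bush hole
sub=g[195:230,150:192]; m=(sub<120).astype(np.uint8); k,l,st,c=cv2.connectedComponentsWithStats(m)
print(st[1:],c[1:]); print("bush",wonz(s,d,[170,212],.303),"est",BM)
m=cv2.inRange(d["pixels"],(150,140,140),(255,255,255))[165:262,128:212]; cs=max(cv2.findContours(m,0,2)[0],key=cv2.contourArea); b=cv2.boxPoints(cv2.minAreaRect(cs))+[128,165]; print(wonz(s,d,b,.303),wonz(s,d,b,.303).mean(0))
E
```

```text
284 [ 13  66 100 104 110 108 107 106 108 108 110 109 106 105 100  72  20  17] [33.7  1.8] [30.8  1.8]
286 [ 12  65  99 103 107 108 107 108 109 107 106 110 109 106  99  88  17  21] [35.   1.8] [32.   1.8]
288 [ 19  69  99 102 111 109 107 108 106 108 108 107 108 106 100 106  18  20] [36.4  1.8] [33.2  1.8]
290 [ 10  82  96 104 106 105 106 105 107 105 104 107 108 105 102 102  16  13] [37.9  1.8] [34.5  1.8]
292 [ 20  67  96 103 107 105 104 105 106 103 104 105 106 107 100  77  27  18] [39.4  1.8] [35.8  1.8]
294 [ 16  54  99 100 105 105 105 106 106 104 102 106 108 105 100  72  38  17] [41.   1.8] [37.1  1.8]
296 [ 17  59  89  99 103 103 104 104 106 109 108 107 105 103  99  66  43  19] [42.7  1.8] [38.5  1.8]
298 [ 13  72  19  73 103 103 105 106 103 107 105 103 105  94  31  54  44  13] [44.5  1.8] [40.   1.8]
300 [13 77 22 18 19  9 10 12  1 12 18 13 10 13 14 52 60 17] [46.4  1.8] [41.5  1.8]
302 [16 98 46 47 49 52 59 61 63 59 58 60 63 62 59 88 68 12] [48.5  1.8] [43.2  1.8]
304 [ 17 108 100  99 103 103 104 101 103 103 103 104 104 103  95 110  75  12] [50.8  1.8] [44.9  1.8]
306 [ 37 104 1
[... 725 characters left out ...]
6 100  80  77 124 100 100 100  97  99 101  32] [nan nan] [nan nan]
322 [ 88 107 111 110 109 111 111 106  79  78 129 109 111 112 109 110 107  48] [nan nan] [nan nan]
324 [50 48 55 54 57 55 58 53 46 44 51 55 58 55 54 52 50 36] [nan nan] [nan nan]
[[ 11   9  19  23 342]] [[20.23391813 19.84502924]]
bush [[0.56405308 0.20070716 0.303     ]] est [0.56518806 0.19830673 0.303     ]
[[0.58829395 0.18080045 0.303     ]
 [0.54524792 0.17673062 0.303     ]
 [0.54400509 0.21754563 0.303     ]
 [0.583779   0.22072501 0.303     ]] [0.56533149 0.19895043 0.303     ]h.py:38: RuntimeWarning: invalid value encountered in sqrt
  A=(b*b).sum(1); B=b@a; C=a@a-rad**2; t=(-B-np.sqrt(B*B-A*C))/A; p=o+t[:,None]*v-WC
```

The mark is at about 47° and the pointer tip at about 50 to 51°. I'll turn 3.5° more, then let go and retract radially.

```bash
python3 -m crank '[[[-0.27,0,0.03],[0,0.06,0],1],[[0,0,0],[0,0,0],1],[[0,0,0],[0,0,0],1]]'
python3 - <<'E'
from h import *
from bench import r
s=r.get_state(); d=r.snapshot("wrist"); z=R.from_rotvec(s["tcp_rot"]).apply([0,0,1]); phi=np.rad2deg(np.arctan2(-(z@Lx),-z[2])); print(phi)
g=d["pixels"].mean(2)
for row in range(294,318): print(row,g[row,314:342:3].astype(int), wcyl(s,d,[327,row],.07)[0,0].round(1), wcyl(s,d,[327,row],.074)[0,0].round(1))
E
```

```text
clock: 8.88
tcp_pos: [0.5775, 0.2836, 0.2526]
tcp_rot: [0.106, -2.694, 0.027]
force: [-6.9, -0.9, -14.9]
width: 0.171
gripper_force: 30.0
25.53438461222564
294 [ 96 103 105 104 108 103 104 106  99  52] 41.7 38.2
295 [ 96 105 105 107 105 105 107 107  96  60] 42.5 38.8
296 [ 93 105 104 104 105 108 106 105  95  63] 43.3 39.5
297 [ 75 105 106 102 108 106 105 105  93  61] 44.1 40.2
298 [ 44 106 102 104 106 106 102 105  87  65] 45.0 40.9
299 [21 84 83 88 87 81 87 91 27 76] 45.9 41.6
300 [ 4 38 42 43 45 41 40 43  9 73] 46.7 42.4
301 [13  5  7 16 13 16 14 12  6 73] 47.7 43.1
302 [ 9 16 10 20 14  9 16  2 16 88] 48.6 43.9
303 [55 56 53 57 53 54 55 57 52 96] 49.6 44.7
304 [ 89  90  89  89  88  88  90  89  84 100] 50.7 45.5
305 [100 103 103 101 101 102 102 104  94 101] 51.7 46.4
306 [100 101 100 100 101 100 100 103  97 106] 52.9 47.2
307 [ 98  98 101 100  94  96 105 101  94 108] 54.1 48.1
308 [ 97  98 101 100  78  85  99 103  95 109] 55.4 49.1
309 [102  99  99 101  78  84 102  99  94 104] 56.7 50.1
310 [104  98 101  98  79  80 100  98  95 102] 58.2 51.1
311 [108  98 102  99  77  81  98  99  98 102] 59.8 52.2
312 [113  97  99  96  76  80  99  97  95 100] 61.6 53.3
313 [111  93  97  96  77  80  99  96  97 101] 63.7 54.5
314 [109 101  97  96  77  81  98  97  98 104] 66.1 55.8
315 [104 107  94  95  77  80  97  94 106 106] 69.4 57.1
316 [103  98  93  96  75  79  95  95 111 110] 76.1 58.6
317 [103  99  97  99  76  77  99 101 104 112] nan 60.3h.py:38: RuntimeWarning: invalid value encountered in sqrt
  A=(b*b).sum(1); B=b@a; C=a@a-rad**2; t=(-B-np.sqrt(B*B-A*C))/A; p=o+t[:,None]*v-WC
```

```bash
python3 -m crank '[[[-0.25,0,-0.2],[0,0,0],1],[[0,0,0],[0,0,0],1],[[0,0,0],[0,0,0],1]]'
python3 - <<'E'
from h import *
from bench import r
s=r.get_state(); d=r.snapshot("wrist"); z=R.from_rotvec(s["tcp_rot"]).apply([0,0,1]); phi=np.rad2deg(np.arctan2(-(z@Lx),-z[2])); print(phi)
print(R.from_rotvec(s["tcp_rot"]).inv().apply(s["force"]))
g=d["pixels"].mean(2)
for row in range(297,311): print(row,g[row,314:342:3].astype(int), wcyl(s,d,[327,row],.07)[0,0].round(1), wcyl(s,d,[327,row],.074)[0,0].round(1))
E
```

```text
clock: 9.18
tcp_pos: [0.5778, 0.2836, 0.2525]
tcp_rot: [0.108, -2.689, 0.03]
force: [-12.0, -1.7, -20.1]
width: 0.165
gripper_force: 30.0
25.855111684778066
[ 2.15862366 -0.60240871 23.36256578]
297 [ 76 106 104 103 105 106 104 103  91  61] 44.6 40.6
298 [ 47 103 103 106 106 105 104 104  68  63] 45.4 41.3
299 [15 77 82 88 86 83 84 84 24 76] 46.3 42.1
300 [10 33 41 43 41 38 39 39  8 78] 47.2 42.8
301 [16 14 13 21  8 16  7 15 10 75] 48.1 43.6
302 [15 14 15 15 10 13  8  4 15 87] 49.1 44.3
303 [57 53 55 57 53 56 56 57 55 97] 50.1 45.1
304 [ 86  86  90  91  90  88  88  89  82 102] 51.1 46.0
305 [ 99 102 102 101 103 102 103 103  95 102] 52.2 46.8
306 [101  98 102 102  98 100 101 103  98 106] 53.4 47.7
307 [ 99  96 102 101  86  90 102 101  97 105] 54.6 48.6
308 [ 97  98  99 100  77  82 101 102  98 107] 55.9 49.5
309 [ 98  97 101 101  77  84 100 100  97 108] 57.2 50.5
310 [100  98 102 100  77  80 100  99  99 104] 58.7 51.5
```

```bash
python3 -m crank '[[[-0.3,0,0.5],[0,0,0],1],[[0,0,0],[0,0,0],1],[[0,0,0],[0,0,0],1]]'
python3 - <<'E'
from h import *
from bench import r
s=r.get_state(); d=r.snapshot("wrist"); z=R.from_rotvec(s["tcp_rot"]).apply([0,0,1]); phi=np.rad2deg(np.arctan2(-(z@Lx),-z[2])); print(phi)
print(R.from_rotvec(s["tcp_rot"]).inv().apply(s["force"]))
g=d["pixels"].mean(2)
for row in range(297,311): print(row,g[row,314:342:3].astype(int), wcyl(s,d,[327,row],.07)[0,0].round(1), wcyl(s,d,[327,row],.074)[0,0].round(1))
E
```

```text
clock: 9.48
tcp_pos: [0.5797, 0.2838, 0.2514]
tcp_rot: [0.108, -2.694, 0.027]
force: [-7.4, -2.1, -2.5]
width: 0.173
gripper_force: 30.0
25.55688038738623
[ 5.76087884 -1.488338    5.54510834]
297 [ 39  97 100 103 102 103 100 102  64  58] 46.9 42.6
298 [18 72 82 83 79 79 80 82 16 59] 47.8 43.3
299 [ 8 30 32 31 30 28 30 29 13 71] 48.7 44.1
300 [15 11 13 16 16  8 17 13 12 74] 49.7 44.9
301 [ 6  9  2 14 16 16 14  9 14 78] 50.7 45.7
302 [76 76 79 74 76 78 76 79 74 93] 51.8 46.5
303 [100  99 102 101 103 104 102 102  96 100] 52.9 47.4
304 [ 99  99 100 102  97  96 103 103  96 104] 54.0 48.2
305 [ 98  99 100 102  77  85 102 104  98 106] 55.3 49.2
306 [100  97 102 100  79  82 101 100  98 108] 56.6 50.1
307 [101  97  97 102  75  82 100 100  97 108] 58.0 51.1
308 [ 99  99  97 100  78  84  98  98  95 105] 59.5 52.2
309 [104  95  98  98  76  81  98  98  94 103] 61.2 53.2
310 [112  96  98  98  78  80  98  98  96 100] 63.2 54.4
```

The mark is at about 49.9°, opposite the pointer at about 50°. I'll release, retract and go over the pin.

```bash
python3 -m crank '[[[0,0,0],[0,0,0],0.4],[[0,0,0],[0,0,0],0],[[0,0,-3],[0,0,0],0],[[0,0,-4],[0,0,0],0],[[0,0,-4],[0,0,0],0]]' && python3 -m crank '[[[0,0,-2],[0,-0.11,0],0],[[0,0,0],[0,-0.11,0],0],[[0,0,0],[0,-0.11,0],0],[[0,0,0],[0,-0.11,0],0],[[0,0,0],[0,0,0],0]]'
python3 - <<'E'
from h import *
from bench import r
s=r.get_state(); b=np.deg2rad(93); yd=np.array([np.cos(b),np.sin(b),0])
print(s["joints"]); rel(s,np.array([.345,.282,.17]),tool(0,yd))
S=r.snapshot("scene"); print("mark",); g=S["pixels"].mean(2).astype(np.float32)
cv2.imwrite("pics/s4.png",S["pixels"][:,:,::-1])
E
```

```text
clock: 9.95
tcp_pos: [0.6193, 0.2873, 0.3407]
tcp_rot: [0.111, -2.72, 0.003]
force: [-3.4, -1.0, -4.0]
width: 0.479
gripper_force: 0.0
clock: 10.37
tcp_pos: [0.6195, 0.2847, 0.3595]
tcp_rot: [-0.124, 3.121, 0.011]
force: [-1.0, 0.7, -0.1]
width: 0.502
gripper_force: 0.0
[-0.43832105  0.56474349 -0.06496179  1.19876322  0.03723621  1.36008245
  1.14977609]
shift cm [27.72  1.79 18.46] turn [0.006 0.018 0.027]
mark
```

```bash
python3 -m crank '[[[3.9,0.3,0],[0,0,0.027],0.3],[[3.9,0.3,0],[0,0.018,0],0.3],[[3.9,0.3,0],[0,0,0],0.3],[[3.9,0.3,0],[0,0,0],0.3],[[3.9,0.3,2],[0,0,0],0.3]]' && python3 -m crank '[[[3.9,0.3,3],[0,0,0],0.3],[[3.9,0,3.3],[0,0,0],0.3],[[0,0,3.3],[0,0,0],0.3],[[0,0,3.3],[0,0,0],0.3],[[0,0,3],[0,0,0],0.3]]' && python3 -m crank '[[[0,0,0],[0,0,0],0.3],[[0,0,0],[0,0,0],0.3]]'
python3 - <<'E'
from h import *
from bench import r
s=r.get_state(); b=np.deg2rad(93); yd=np.array([np.cos(b),np.sin(b),0])
print(s["joints"]); rel(s,np.array([.345,.282,.17]),tool(0,yd))
d=r.snapshot("wrist"); cv2.imwrite("pics/w5.png",d["pixels"][:,:,::-1]); np.savez("/tmp/w5.npz",**d)
T=r.snapshot("top"); S=r.snapshot("scene"); np.savez("/tmp/s5.npz",**S); np.savez("/tmp/t5.npz",**T)
o=np.hstack([d["pixels"][:400,120:520],cv2.resize(S["pixels"][235:315,310:390],(400,400),interpolation=2)]); cv2.imwrite("pics/c5.png",o[:,:,::-1])
E
```

```text
clock: 10.83
tcp_pos: [0.4349, 0.2918, 0.3415]
tcp_rot: [-0.074, 3.134, 0.019]
force: [0.4, 1.2, -0.5]
width: 0.35
gripper_force: 0.0
clock: 11.25
tcp_pos: [0.37, 0.2918, 0.1892]
tcp_rot: [-0.075, 3.139, 0.014]
force: [0.5, -0.4, 0.9]
width: 0.351
gripper_force: 0.0
clock: 11.42
tcp_pos: [0.3691, 0.2907, 0.1892]
tcp_rot: [0.074, -3.139, -0.009]
force: [-0.1, -0.2, -0.0]
width: 0.352
gripper_force: 0.0
[-0.64248708  0.39797694 -0.10855223  2.0216054   0.05486171  0.72250063
  0.83439171]
shift cm [ 2.45 -0.76  1.92] turn [ 0.006 -0.002 -0.005]
```

View pics/c5.png

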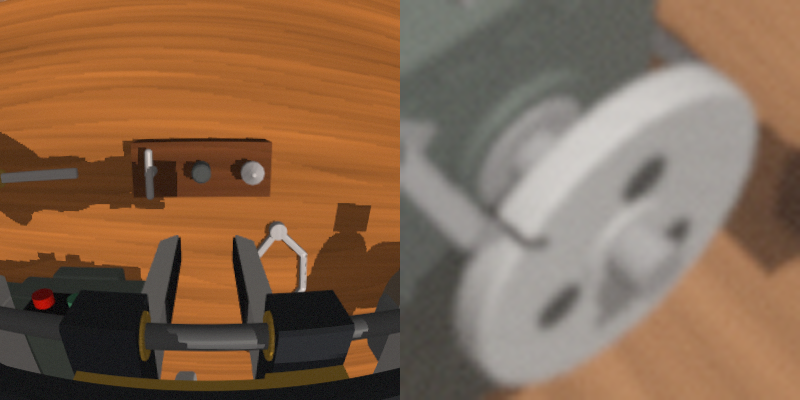

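The right crop shows the mark (500–540, 215–243) lying at the pointer tip. In the left crop the pin head is at (201,171), which is wrist px (321,171).

Run:
```python
from h import *
from bench import r
s=r.get_state(); d=dict(np.load("/tmp/w5.npz")); T=dict(np.load("/tmp/t5.npz"))
p=d["pixels"].astype(int); g=p.mean(2); hsv=cv2.cvtColor(d["pixels"],cv2.COLOR_RGB2HSV)
m=(((hsv[...,1]<70)&(g>60)).astype(np.uint8)); m[:, :300]=0; m[:,345:]=0; m[:150]=0; m[195:]=0
k,l,st,c=cv2.connectedComponentsWithStats(m); print(st[1:],c[1:])
i=1+st[1:,4].argmax(); 
print("pin wrist",wonz(s,d,c[i],.069)); 
ys,xs=np.where(l==i); e=np.c_[xs,ys]; w=wonz(s,d,e,.069); print("extent",w.min(0),w.max(0))
g2=T["depth"]; C=cloud(T); mm=(abs(C[...,2]-.071)<.006)&(abs(C[...,0]-.345)<.03)&(abs(C[...,1]-.281)<.025); print("top pin",C[mm].mean(0),C[mm].min(0),C[mm].max(0))
```

```text
[[313 165  18  18 260]] [[321.28076923 173.32307692]]
pin wrist [[0.34677057 0.28679023 0.069     ]]
extent [0.33819542 0.27843398 0.069     ] [0.35578378 0.29553726 0.069     ]<stdin>:10: RuntimeWarning: Mean of empty slice.
  ret = um.true_divide(
Traceback (most recent call last):
ValueError: zero-size array to reduction operation minimum which has no identity
```

```bash
python3 -m crank '[[[2.3,-0.6,3],[0.006,0,-0.005],0.3],[[0,0,3],[0,0,0],0.3],[[0,0,2.6],[0,0,0],0.3],[[0,0,0],[0,0,0],0.3],[[0,0,0],[0,0,0],0.3]]'
python3 - <<'E'
from h import *
from bench import r
s=r.get_state(); d=r.snapshot("wrist"); T=r.snapshot("top"); cv2.imwrite("pics/w6.png",d["pixels"][:,:,::-1])
b=np.deg2rad(93); yd=np.array([np.cos(b),np.sin(b),0])
rel(s,np.array([.346,.2845,.05]),tool(0,yd))
hsv=cv2.cvtColor(d["pixels"],cv2.COLOR_RGB2HSV); M=d["tool_from_camera"]
t=np.array([.346,.2845,.069]); 
m=((hsv[...,1]<75)&(hsv[...,2]>50)).astype(np.uint8)
k,l,st,c=cv2.connectedComponentsWithStats(m)
for i in range(1,k):
    if 150<st[i,4]<5000:
        w=wonz(s,d,c[i],.069)[0]
        if abs(w[0]-.345)<.04 and abs(w[1]-.283)<.04: print(st[i],c[i],w, wonz(s,d,[[st[i,0],c[i,1]],[st[i,0]+st[i,2],c[i,1]],[c[i,0],st[i,1]],[c[i,0],st[i,1]+st[i,3]]],.069).round(4).tolist())
E
```

```text
clock: 11.98
tcp_pos: [0.3456, 0.2835, 0.1039]
tcp_rot: [0.083, -3.14, -0.001]
force: [1.5, -0.3, 0.0]
width: 0.35
gripper_force: 0.0
shift cm [-0.05  0.09  5.39] turn [ 0.001 -0.001  0.001]
```

Run:
```python
from h import *
from bench import r
s=r.get_state(); d=r.snapshot("wrist"); M=d["tool_from_camera"]
def wp(p):
    t=R.from_rotvec(s["tcp_rot"]).inv().apply(np.atleast_2d(p)-s["tcp_pos"]); c=(t-M[:3,3])@M[:3,:3]
    v=np.c_[c[:,0],-c[:,1],-c[:,2]]; th=np.arctan2(np.hypot(v[:,0],v[:,1]),v[:,2]); ph=np.arctan2(v[:,1],v[:,0])
    return np.c_[d["cx"]+d["fx"]*th*np.cos(ph),d["cy"]+d["fy"]*th*np.sin(ph)]
u=wp([.346,.2845,.069])[0]; print(u)
hsv=cv2.cvtColor(d["pixels"],cv2.COLOR_RGB2HSV); a,b=int(u[0]),int(u[1])
print(hsv[b-36:b+37:4,a-40:a+41:4,1]); print(hsv[b-36:b+37:4,a-40:a+41:4,2])
```

```text
[325.97106158 226.46364597]
[[171 182 162 171 155 191 173 203 171 162 160 192 170 183 174 176 173 179
  184 179 177]
 [168 181 166 164 162 167 176 185 173 164 170 199 170 176 177 179 181 176
  178 176 176]
 [148 181 157 153 220 178 195 164 159 245 167 177 181 168 173 177 188 169
  176 180 182]
 [168 190 179 152 165 165 177 155 179 158 170 159 160 172 172 174 189 171
  173 175 172]
 [168 179 156 158 179 144 173 138 140  57  15  14  81 166 170 186 175 176
  173 179 171]
 [152 164 175 180 180 173 165 158  28   0  23  34  17 119 169 177 177 166
  174 181 179]
 [190 164 173 167 154 179 139 173  17  26   6  12  20  25 181 185 183 175
  169 172 204]
 [155 182 181 196 178 179 194 165   7  18  19   0  19   7 180 178 175 178
  176 174 190]
 [161 189 194 149 168 183 230 149  30  18  18  18  12  19 179 172 173 177
  175 174 166]
 [185 180 215 177 209 207 194 144  12  18  17  33  17  19 178 183 184 175
  172 191 184]
 [167 162 172 155 152 172 192 177   0   6  17   7  17  24 164 189 173 172
  172 183 176]
 [151 189 170 125 193 189 170 159 130  12  12  11  21 180 186 182 176 177
  164 188 168]
 [ 7
[... 1611 characters left out ...]
4  53  49  50  51  56  47  42  44  45  36 106 104 105 107 105
  104 103 109]
 [ 65  92  91  77  48  52  52  53  51  50  53  55  53 100 101 100  98  40
   89  89  92]
 [ 91  90  90  49  48  55  53  50  53  54  52  52  51 104 106 103 103  12
   87  87  89]
 [ 90  88  92  22  48  50  50  51  55  50  54  53  57 103 103 103 106  23
   59  91  91]
 [ 88  91  89  20 152 171 174 173 175 176 175 176 176 178 178 177 177  14
   36  90  89]
 [ 90  88  84  18 124 177 180 179 179 174 177 176 178 178 175 175 175  18
   19  90  89]
 [ 86  88  75  21 119 176 173 174 173 170 172 172 174 169 171 171 170  10
   20  88  91]
 [ 89  90  27  17 144 165 167 167 166 166 170 169 170 173 173 171 171  23
   18  82  88]]
```

The pin head in the wrist image is within about 2 px of the prediction. I'll descend and grip.

```bash
python3 -m crank '[[[0,0.1,2.7],[0,0,0],0.3],[[0,0,2.75],[0,0,0],0.3],[[0,0,0],[0,0,0],0.3],[[0,0,0],[0,0,0],1],[[0,0,0],[0,0,0],1]]' && python3 -m crank '[[[0,0,0],[0,0,0],1],[[0,0,0],[0,0,0],1],[[0,0,0],[0,0,0],1]]'
```

```text
clock: 12.55
tcp_pos: [0.3456, 0.2847, 0.0502]
tcp_rot: [-0.083, 3.14, 0.003]
force: [-0.3, 0.0, -0.1]
width: 0.241
gripper_force: 0.0
clock: 12.8
tcp_pos: [0.3458, 0.2848, 0.0502]
tcp_rot: [-0.083, 3.139, 0.004]
force: [-0.5, -0.5, 7.9]
width: 0.207
gripper_force: 30.0
```

```bash
python3 -m crank '[[[0,0,-2],[0,0,0],1],[[0,0,-3],[0,0,0],1],[[0,0,-4],[0,0,0],1],[[0,0,-4],[0,0,0],1],[[0,0,-4],[0,0,0],1]]' && python3 -m crank '[[[0,0,-4],[0,0,0],1],[[0,0,-4],[0,0,0],1],[[0,0,-4],[0,0,0],1],[[0,0,-4],[0,0,0],1],[[0,0,-2],[0,0,0],1]]' && python3 -m crank '[[[0,0,0],[0,0,0],1],[[0,0,0],[0,0,0],1]]'
python3 - <<'E'
from h import *
from bench import r
s=r.get_state(); print(s["width"],s["gripper_force"]); rel(s,np.array([.5652,.1992,.375]),tool(0))
E
```

```text
clock: 13.22
tcp_pos: [0.3445, 0.2836, 0.2213]
tcp_rot: [0.084, -3.14, -0.001]
force: [0.2, 0.7, -1.3]
width: 0.205
gripper_force: 30.0
clock: 13.63
tcp_pos: [0.3458, 0.2846, 0.4043]
tcp_rot: [-0.083, 3.135, 0.009]
force: [1.4, 0.9, -0.6]
width: 0.206
gripper_force: 30.0
clock: 13.8
tcp_pos: [0.345, 0.2839, 0.3997]
tcp_rot: [-0.083, 3.139, 0.003]
force: [-1.0, 0.1, -1.0]
width: 0.204
gripper_force: 30.0
0.20423587543518104 29.997858703136444
shift cm [-21.53  -9.63   2.49] turn [ 0.002  0.001 -0.027]
```

```bash
python3 -m crank '[[[-2.5,-1.2,0],[0,0,0],1],[[-3.5,-1.6,0],[0,0,0],1],[[-3.5,-1.6,0],[0,0,0],1],[[-3.5,-1.6,0],[0,0,0],1],[[-3.5,-1.6,0],[0,0,0],1]]' && python3 -m crank '[[[-3.5,-1.5,0],[0,0,0],1],[[-1.5,-0.5,1.2],[0,0,-0.027],1],[[0,0,1.2],[0,0,0],1],[[0,0,0],[0,0,0],1],[[0,0,0],[0,0,0],1]]'
python3 - <<'E'
from h import *
from bench import r
s=r.get_state(); print(s["width"],s["gripper_force"]); rel(s,np.array([.5652,.1992,.375]),tool(0))
d=r.snapshot("wrist");S=r.snapshot("scene"); T=r.snapshot("top"); np.savez("/tmp/s7.npz",**S); np.savez("/tmp/w7.npz",**d)
o=np.hstack([cv2.resize(d["pixels"][170:370,226:426],(400,400),interpolation=2),cv2.resize(S["pixels"][160:260,270:370],(400,400),interpolation=2)]); cv2.imwrite("pics/c7.png",o[:,:,::-1])
E
```

```text
clock: 14.22
tcp_pos: [0.5141, 0.2154, 0.3964]
tcp_rot: [0.084, -3.136, 0.002]
force: [0.9, 0.7, -0.4]
width: 0.204
gripper_force: 30.0
clock: 14.63
tcp_pos: [0.5634, 0.1992, 0.3722]
tcp_rot: [0.126, -3.133, 0.001]
force: [0.8, 0.5, -0.2]
width: 0.208
gripper_force: 30.0
0.20822515655325916 29.997908771038055
shift cm [-0.18 -0.02 -0.28] turn [-0.001 -0.006 -0.   ]
```

View pics/c7.png

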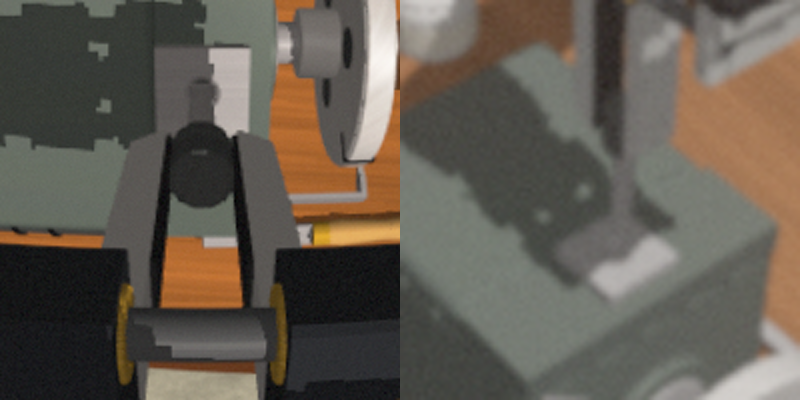

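The pin's shank is laterally centred on the bush (left crop: shank x≈201, bush edges 155–250). Now I'll check the fore-aft alignment numerically.

Run:
```python
from h import *
from bench import r
s=r.get_state(); d=dict(np.load("/tmp/w7.npz")); S=dict(np.load("/tmp/s7.npz")); S0=dict(np.load("/tmp/scene0.npz")); M=d["tool_from_camera"]
def wp(p):
    t=R.from_rotvec(s["tcp_rot"]).inv().apply(np.atleast_2d(p)-s["tcp_pos"]); c=(t-M[:3,3])@M[:3,:3]
    v=np.c_[c[:,0],-c[:,1],-c[:,2]]; th=np.arctan2(np.hypot(v[:,0],v[:,1]),v[:,2]); ph=np.arctan2(v[:,1],v[:,0])
    return np.c_[d["cx"]+d["fx"]*th*np.cos(ph),d["cy"]+d["fy"]*th*np.sin(ph)]
foot=s["tcp_pos"]-[0,0,.0437]; print("foot wrist px",wp([foot,foot-[.005,0,0],foot+[0,0,.0385]]),"scene px",proj(S,foot))
print("far edge mid",wonz(s,d,[327,192.5],.303)+.02*Lx, "right edge",wonz(s,d,[351,195],.303), "left",wonz(s,d,[303.5,195],.303))
g=d["pixels"].mean(2); 
for row in range(186,236,2): print(row,g[row,312:344:2].astype(int))
# bush in the first scene image: hull of bright pixels at its top, hole centroid
m=cv2.inRange(S0["pixels"],(140,135,130),(255,255,255)); m[:205]=0;m[240:]=0;m[:,:300]=0;m[:,345:]=0
c=max(cv2.findContours(m,0,2)[0],key=cv2.contourArea); h=cv2.minAreaRect(c); print(h, onz(S0,h[0],.303)); bx=onz(S0,cv2.boxPoints(h),.303); print(bx.round(4).tolist())
sub=S0["pixels"].mean(2)[214:233,312:335]; k=np.clip(140-sub,0,None); k[abs(np.mgrid[214:233,312:335][0]-223)>6]=0; k[abs(np.mgrid[214:233,312:335][1]-323.5)>6]=0
yy,xx=np.mgrid[214:233,312:335]; u=[(k*xx).sum()/k.sum(),(k*yy).sum()/k.sum()]; print("hole",u,onz(S0,u,.303))
T0=dict(np.load("/tmp/top0.npz")); sub=T0["pixels"].mean(2)[160:177,259:276]; k=np.clip(120-sub,0,None); yy,xx=np.mgrid[160:177,259:276]; k[np.hypot(yy-168,xx-267.3)>5]=0; u=[(k*xx).sum()/k.sum(),(k*yy).sum()/k.sum()]; print("hole top",u,onz(T0,u,.303))
```

```text
foot wrist px [[325.75538785 223.56163658]
 [326.28136964 217.49144327]
 [325.68837978 244.33788759]] scene px [[325.15385382 211.23573305]]
far edge mid [[0.56695716 0.20130127 0.303     ]] right edge [[0.54753824 0.22012353 0.303     ]] left [[0.55080276 0.18005908 0.303     ]]
186 [ 53  55  54  53  53  54  55  53 103 110 112 111 113 115 113 113]
188 [ 54  55  53  53  56  54  53  54 102 110 111 110 113 112 113 116]
190 [ 52  55  53  55  54  52  58  54 102 112 113 100 104 110 114 113]
192 [67 64 68 64 64 63 65 66 87 91 91 63 65 66 65 65]
194 [ 83  83  86  84  84  87  85  87  84 115 154 155 154 154 155 155]
196 [ 89  88  90  90  91  90  89  89  90 138 181 182 181 182 181 183]
198 [ 89  88  89  91  89  92  88  91  91 135 180 180 183 180 181 180]
200 [ 91  90  89  88  90  92  88  90  91 137 180 182 182 180 182 180]
202 [ 90  90  88  90  89  91  90  90  89  88  93 180 181 181 180 182]
204 [ 89  91  89  89  90  89  88  90  88  90  95 178 178 179 179 179]
206 [ 89  89  89  88  87  88  87  86  86  87 103 177 176 176 176 178]
208 [ 87  88  88  87  90  83  80  77  80  87 141 175 176 176 176 
[... 655 characters left out ...]
  75  69  74  75  75  74  75 167 174 176 179 177]
230 [ 91  90  89  90  75  64  60  58  58  61  73 169 177 177 179 179]
232 [ 91  91  92  84  46  33  37  31  35  35  44 135 169 177 179 183]
234 [ 90  94  61  36  34  38  37  36  35  35  35  34  63 177 181 183]
((324.0000305175781, 222.50003051757812), (23.33452033996582, 20.50609588623047), 45.0) [[0.56588501 0.19976823 0.303     ]]
[[0.5877, 0.1817, 0.303], [0.5439, 0.1659, 0.303], [0.5442, 0.2178, 0.303], [0.5863, 0.2311, 0.303]]
hole [np.float64(324.89655172413796), np.float64(223.1647509578544)] [[0.56551651 0.20204181 0.303     ]]
hole top [np.float64(266.6628318584071), np.float64(167.6769911504425)] [[0.56439945 0.19817191 0.303     ]]
```

```bash
python3 -m crank '[[[-0.25,0.08,1.2],[0,-0.006,0],1],[[0,0,0.8],[0,0,0],1],[[0,0,0],[0,0,0],1],[[0,0,0],[0,0,0],1]]'
python3 - <<'E'
from h import *
from bench import r
s=r.get_state(); d=r.snapshot("wrist"); M=d["tool_from_camera"]
rel(s,np.array([.566,.2002,.348]),tool(0))
def wp(p):
    t=R.from_rotvec(s["tcp_rot"]).inv().apply(np.atleast_2d(p)-s["tcp_pos"]); c=(t-M[:3,3])@M[:3,:3]
    v=np.c_[c[:,0],-c[:,1],-c[:,2]]; th=np.arctan2(np.hypot(v[:,0],v[:,1]),v[:,2]); ph=np.arctan2(v[:,1],v[:,0])
    return np.c_[d["cx"]+d["fx"]*th*np.cos(ph),d["cy"]+d["fy"]*th*np.sin(ph)]
h=s["tcp_pos"]+[0,0,.0188]; print("head top c/far/near",wp([h,h-.01*Lx,h+.01*Lx]).round(1).tolist())
g=d["pixels"].mean(2).astype(int); print("col326",[(i,g[i,324:329].sum()//5) for i in range(196,300,2)])
print("row258",g[258,300:352:2])
E
```

```text
clock: 15.12
tcp_pos: [0.5668, 0.2006, 0.3545]
tcp_rot: [-0.127, 3.135, 0.001]
force: [0.8, -0.1, 0.1]
width: 0.207
gripper_force: 30.0
shift cm [ 0.09 -0.04  0.65] turn [0.    0.005 0.   ]
head top c/far/near [[325.6, 261.5], [325.6, 246.1], [325.6, 276.1]]
col326 [(196, np.int64(90)), (198, np.int64(89)), (200, np.int64(90)), (202, np.int64(91)), (204, np.int64(90)), (206, np.int64(89)), (208, np.int64(89)), (210, np.int64(81)), (212, np.int64(56)), (214, np.int64(74)), (216, np.int64(72)), (218, np.int64(72)), (220, np.int64(73)), (222, np.int64(73)), (224, np.int64(73)), (226, np.int64(73)), (228, np.int64(73)), (230, np.int64(61)), (232, np.int64(35)), (234, np.int64(35)), (236, np.int64(35)), (238, np.int64(33)), (240, np.int64(33)), (242, np.int64(34)), (244, np.int64(38)), (246, np.int64(40)), (248, np.int64(40)), (250, np.int64(42)), (252, np.int64(41)), (254, np.int64(41)), (256, np.int64(42)), (258, np.int64(41)), (260, np.int64(42)), (262, np.int64(42)), (264, np.int64(43)), (266, np.int64(43)), (268, np.int64(42)), (270, np.int64(43)), (272, np.int64(40)), (274, np.int64(81)), (276, np.int64(104)), (278, np.int64(104)), (280, np.int64(102)), (282, np.int64(103)), (284, np.int64(102)), (286, np.int64(103)), (288, np.int64(104)), (290, np.int64(102)), (292, np.int64(102)), (294, np.int64(114)), (296, np.int64(111)), (298, np.int64(112))]
row258 [89 87 89 44 18 22 38 42 41 44 44 43 44 41 43 42 45 43 43 40 42 38 17 29
 90 89]
```

Run:
```python
from h import *
from bench import r
s=r.get_state(); d=r.snapshot("wrist"); g=d["pixels"].mean(2)
print([int(g[i,323:330].mean()) for i in range(186,216)])
print("far block edge",wonz(s,d,[326,192],.303),"hole rim far",wonz(s,d,[326,[209.5][0]],.303)," hole 211:",wonz(s,d,[326,211],.303),"foot far",wonz(s,d,[326,213],s["tcp_pos"][2]-.0437),"head c",wonz(s,d,[326,258.7],s["tcp_pos"][2]+.0188))
for row in (196,200,204,206): print(row,g[row,296:358:2].astype(int))
```

```text
[55, 54, 53, 54, 54, 57, 69, 73, 85, 91, 90, 90, 89, 90, 90, 91, 91, 89, 91, 89, 88, 89, 90, 83, 72, 65, 69, 75, 75, 73]
far block edge [[0.54451569 0.19901174 0.303     ]] hole rim far [[0.55876947 0.20015844 0.303     ]]  hole 211: [[0.56001511 0.20025862 0.303     ]] foot far [[0.55882714 0.2001687  0.31123029]] head c [[0.56531526 0.20073139 0.37373029]]
196 [ 49  48  90  90  90  90  89  90  88  90  89  89  90  90  89  90  90  92
  92  91  90  90 143 184 185 184 185 166 114 113 115]
200 [ 53  47  92  90  90  91  89  87  89  87  92  89  89  91  90  91  90  90
  91  90  88  91  89 103 185 183 186 165 114 114 115]
204 [ 54  48  82  92  89  90  90  90  91  90  91  89  93  92  92  95  91  89
  88  91  91  88  92 102 182 184 181 165 112 115 111]
206 [ 53  50  80  89  88  89  90  88  88  86  87  88  87  88  85  88  90  89
  87  88  88  87  89 134 176 178 178 160 112 113 111]
```

```bash
python3 -m crank '[[[-0.15,-0.05,0.3],[0,0,0],1],[[0,0,0.3],[0,0,0],1],[[0,0,0],[0,0,0],1]]' && python3 -m crank '[[[0,0,0.3],[0,0,0],1],[[0,0,0.3],[0,0,0],1],[[0,0,0],[0,0,0],1]]'
```

```text
clock: 15.47
tcp_pos: [0.5687, 0.1999, 0.3479]
tcp_rot: [-0.125, 3.135, 0.001]
force: [-0.6, 0.1, -1.4]
width: 0.206
gripper_force: 30.0
clock: 15.72
tcp_pos: [0.57, 0.2003, 0.3461]
tcp_rot: [-0.125, 3.129, 0.004]
force: [-3.0, -1.0, 15.7]
width: 0.205
gripper_force: 30.0
```

Contact occurred at the chamfer, with the reaction pushing −x. I'll back off, shift 3.5 mm toward −x, and retry.

```bash
python3 -m crank '[[[0,0,-0.8],[0,0,0],1],[[0.3,0,0],[0,0,0],1],[[0,0,0],[0,0,0],1]]' && python3 -m crank '[[[0,0,0.3],[0,0,0],1],[[0,0,0.3],[0,0,0],1],[[0,0,0],[0,0,0],1]]'
```

```text
clock: 15.97
tcp_pos: [0.5655, 0.2, 0.3505]
tcp_rot: [-0.126, 3.134, 0.002]
force: [-0.2, -0.3, -1.7]
width: 0.201
gripper_force: 30.0
clock: 16.22
tcp_pos: [0.5653, 0.1996, 0.3429]
tcp_rot: [-0.126, 3.136, -0.0]
force: [-0.5, 0.7, -0.5]
width: 0.205
gripper_force: 30.0
```

```bash
python3 -m crank '[[[0,0,0.3],[0,0,0],1],[[0,0,0],[0,0,0],1]]'; python3 -c "
from bench import r
s=r.get_state();print(s['moment'])"
```

```text
clock: 16.38
tcp_pos: [0.5656, 0.1997, 0.3405]
tcp_rot: [-0.126, 3.135, 0.0]
force: [0.2, -0.5, -1.3]
width: 0.204
gripper_force: 30.0
[ 0.05597362 -0.00327044 -0.08369055]
```

It is inside the bush with no force. I'll continue down to just above the ring.

```bash
python3 -m crank '[[[0,0,0.5],[0,0,0],1],[[0,0,0.4],[0,0,0],1],[[0,0,0],[0,0,0],1]]' && python3 -m crank '[[[0,0,0.4],[0,0,0],1],[[0,0,0.3],[0,0,0],1],[[0,0,0],[0,0,0],1],[[0,0,0],[0,0,0],1]]'
```

```text
clock: 16.63
tcp_pos: [0.5654, 0.1996, 0.3313]
tcp_rot: [-0.126, 3.136, 0.0]
force: [-0.0, 0.0, -0.3]
width: 0.206
gripper_force: 30.0
clock: 16.97
tcp_pos: [0.5659, 0.1999, 0.3252]
tcp_rot: [-0.126, 3.134, 0.001]
force: [0.4, -0.4, -0.4]
width: 0.202
gripper_force: 30.0
```

```bash
python3 -m crank '[[[0,0,0.3],[0,0,0],1],[[0,0,0.1],[0,0,0],1],[[0,0,0],[0,0,0],1]]' && python3 -m crank '[[[0,0,0],[0,0,0],0.5],[[0,0,0],[0,0,0],0.3],[[0,0,0],[0,0,0],0.3],[[0,0,0],[0,0,0],0.3]]' && python3 -m crank '[[[0,0,-3],[0,0,0],0.3],[[0,0,-3],[0,0,0],0.3],[[0,0,-3],[0,0,0],0.3],[[0,0,0],[0,0,0],0]]' && python3 -m crank '[[[3.5,0,0],[0,0,0],0],[[3.5,0,0],[0,0,0],0],[[3.5,0,0],[0,0,0],0],[[0,0,0],[0,0,0],0],[[0,0,0],[0,0,0],0]]'
python3 - <<'E'
from h import *
from bench import r
s=r.get_state(); d=r.snapshot("wrist"); S=r.snapshot("scene"); np.savez("/tmp/s8.npz",**S); T=r.snapshot("top"); np.savez("/tmp/t8.npz",**T)
o=np.hstack([d["pixels"][:400,126:526],cv2.resize(S["pixels"][200:300,290:390],(400,400),interpolation=2)]); cv2.imwrite("pics/c8.png",o[:,:,::-1])
for D in (S,T):
    C=cloud(D); m=(np.hypot(C[...,0]-.5658,C[...,1]-.1998)<.007)&(C[...,2]>.3); print(np.median(C[m][:,2]) if m.any() else None, m.sum())
rel(s,*wheelpose(-15,.12)); rel(s,*wheelpose(-15,.047))
E
```

```text
clock: 17.22
tcp_pos: [0.5659, 0.1998, 0.3212]
tcp_rot: [-0.126, 3.134, 0.001]
force: [-0.0, 0.4, -1.2]
width: 0.203
gripper_force: 30.0
clock: 17.55
tcp_pos: [0.5662, 0.2, 0.3217]
tcp_rot: [-0.126, 3.133, 0.001]
force: [-0.6, -1.3, 0.7]
width: 0.349
gripper_force: 0.0
clock: 17.88
tcp_pos: [0.5681, 0.2008, 0.4178]
tcp_rot: [-0.125, 3.123, 0.007]
force: [0.7, 0.3, 1.1]
width: 0.384
gripper_force: 0.0
clock: 18.3
tcp_pos: [0.4597, 0.1915, 0.4116]
tcp_rot: [-0.128, 3.133, 0.002]
force: [0.2, -0.1, 0.4]
width: 0.497
gripper_force: 0.0
0.33771771606928286 48
None 0
shift cm [-7.42  8.12  8.12] turn [ 0.001 -0.255  0.001]
shift cm [-9.26  8.11 15.19] turn [ 0.001 -0.255  0.001]
```

View pics/c8.png

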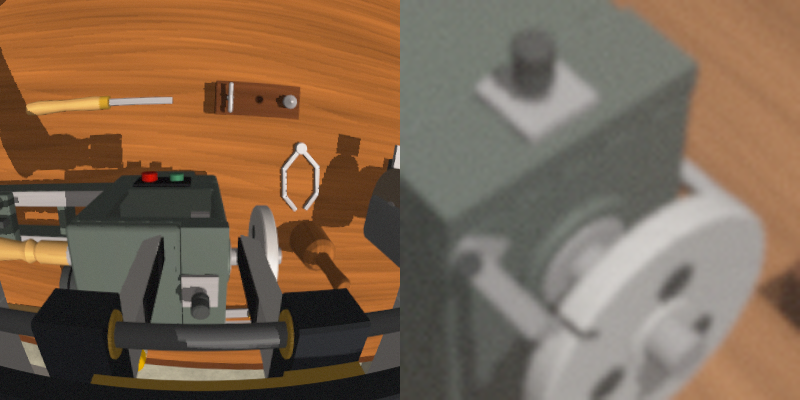

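The pin stands upright on the ring: its head top is at z≈0.338, which puts the head about 10.7 mm above the bush. The mark sits at the pointer. I'll grip the wheel at about +18°, where the wrist camera can also see the bush.

```bash
python3 -m crank '[[[-2,3,0],[0,0,0],0],[[-2.6,3,0],[0,0,0],0],[[-3,1.1,0],[0,0.1,0],0],[[-3,1.1,0],[0,0.1,0],0],[[-3,0,0],[0,0.114,0],0]]' && python3 -m crank '[[[0,0,0],[0,0,0],0],[[0,0,0],[0,0,0],0]]'
python3 - <<'E'
from h import *
from bench import r
s=r.get_state(); print(s["joints"].round(2)); WC=WC+.0011*Ly
import h; h.WC=WC
rel(s,*wheelpose(18,.12)); rel(s,*wheelpose(18,.047))
E
```

```text
clock: 18.87
tcp_pos: [0.5806, 0.2851, 0.4052]
tcp_rot: [0.118, -2.87, 0.013]
force: [1.1, 1.9, 1.0]
width: 0.499
gripper_force: 0.0
clock: 19.03
tcp_pos: [0.5826, 0.2821, 0.3957]
tcp_rot: [0.108, -2.861, 0.023]
force: [-0.2, -0.2, -0.3]
width: 0.5
gripper_force: 0.0
[-0.42  0.71 -0.05  0.88 -0.07  1.82  1.18]
shift cm [-3.08  0.23  6.04] turn [-0.004  0.036 -0.006]
shift cm [-2.82  0.26 13.34] turn [-0.004  0.036 -0.006]
```

```bash
python3 -m crank '[[[-2.6,0.25,2],[-0.004,0,-0.006],0],[[0,0,3],[0,0,0],0],[[0,0,0],[0,0,0],0],[[0,0,0],[0,0,0],0]]'
python3 - <<'E'
from h import *
import h
from bench import r
s=r.get_state(); print(s["joints"].round(2)); h.WC=WC+.0011*Ly
rel(s,*wheelpose(16,.085)); rel(s,*wheelpose(16,.048))
E
```

```text
clock: 19.37
tcp_pos: [0.5894, 0.2857, 0.3517]
tcp_rot: [0.122, -2.871, 0.009]
force: [0.5, -0.6, 1.5]
width: 0.499
gripper_force: 0.0
[-0.42  0.72 -0.05  0.96 -0.07  1.71  1.19]
shift cm [-0.71 -0.13  5.51] turn [0.004 0.011 0.005]
shift cm [-0.67 -0.15  9.21] turn [0.004 0.011 0.005]
```

```bash
python3 -m crank '[[[-0.68,-0.14,3],[0.004,0.011,0.005],0],[[0,0,3.1],[0,0,0],0],[[0,0,3.1],[0,0,0],0],[[0,0,0],[0,0,0],0],[[0,0,0],[0,0,0],0]]'
python3 - <<'E'
from h import *
import h
from bench import r
s=r.get_state(); print(s["joints"].round(2)); h.WC=WC+.0011*Ly
rel(s,*wheelpose(16,.048)); print(s["force"])
E
```

```text
clock: 19.78
tcp_pos: [0.5732, 0.284, 0.2633]
tcp_rot: [0.115, -2.864, 0.014]
force: [0.4, 0.1, 1.2]
width: 0.499
gripper_force: 0.0
[-0.42  0.73 -0.06  1.17 -0.06  1.49  1.2 ]
shift cm [ 0.1  -0.07  0.25] turn [0.001 0.004 0.   ]
[0.37230167 0.08865846 1.24990959]
```

```bash
python3 -m crank '[[[0.1,-0.07,0.2],[0,0,0],0],[[0,0,0],[0,0,0],0.3],[[0,0,0],[0,0,0],0.6],[[0,0,0],[0,0,0],1],[[0,0,0],[0,0,0],1]]' && python3 -m crank '[[[0,0,0],[0,0,0],1],[[0,0,0],[0,0,0],1]]'
python3 - <<'E'
from h import *
import h
from bench import r
h.WC=WC+.0011*Ly
s=r.get_state(); q=R.from_rotvec(s["tcp_rot"]); z=q.apply([0,0,1]); print("phi",np.rad2deg(np.arctan2(-(z@Lx),-z[2]))); print(q.inv().apply(s["force"]))
rel(s,*wheelpose(16,.048))
d=r.snapshot("wrist"); S=r.snapshot("scene"); T=r.snapshot("top")
cv2.imwrite("pics/w9.png",d["pixels"][:,:,::-1])
C=d["depth"]; M=d["tool_from_camera"]
# wrist depth around the pin head, world height
v,u=np.mgrid[150:300:1,100:260:1]; o,ry=wray(s,d,np.c_[u.ravel(),v.ravel()]); 
zc=-(((ry@q.as_matrix())@M[:3,:3])[:,2]); P=o+ry*(C[150:300,100:260].ravel()/zc)[:,None]
m=(np.hypot(P[:,0]-.566,P[:,1]-.2)<.008)&(P[:,2]>.306); print("pin pts wrist",m.sum(),np.percentile(P[m,2],[50,95]) if m.any() else "")
for D in (S,T):
    C=cloud(D); m=(np.hypot(C[...,0]-.5658,C[...,1]-.1998)<.008)&(C[...,2]>.306)&(C[...,2]<.345); print(m.sum(),np.median(C[m][:,2]) if m.any() else None)
E
```

```text
clock: 20.2
tcp_pos: [0.5716, 0.2827, 0.2593]
tcp_rot: [0.114, -2.863, 0.015]
force: [0.3, -0.2, -0.0]
width: 0.255
gripper_force: 0.0
clock: 20.37
tcp_pos: [0.5713, 0.2831, 0.2588]
tcp_rot: [0.115, -2.862, 0.014]
force: [1.0, 1.7, 1.4]
width: 0.171
gripper_force: 30.0
phi 15.90592925652163
[-0.669148    1.59711317 -1.67370629]
shift cm [ 0.03  0.   -0.24] turn [ 0.001  0.002 -0.   ]
pin pts wrist 892 [0.3381201  0.33934832]
0 None
0 None
```

The grip is clean at 30 N, and the wrist depth sees the pin head at z≈0.338. Flush would be 0.327. I'll rock in about 1° steps, stopping on a drop or a force rise.

```bash
cat > probe.py <<'E'
from h import *
import h,sys
from bench import r
h.WC=WC+.0011*Ly
s=r.get_state(); q=R.from_rotvec(s["tcp_rot"]); z=q.apply([0,0,1]); g=s["tcp_pos"]-.0188*z-h.WC
d=r.snapshot("wrist"); M=d["tool_from_camera"]
v,u=np.mgrid[130:320,80:280]; o,ry=wray(s,d,np.c_[u.ravel(),v.ravel()]); zc=-(((ry@q.as_matrix())@M[:3,:3])[:,2])
P=o+ry*(d["depth"][130:320,80:280].ravel()/zc)[:,None]
m=(np.hypot(P[:,0]-.566,P[:,1]-.2)<.008)&(P[:,2]>.306)&(P[:,2]<.35); pz=np.median(P[m,2]) if m.any() else 0
f=q.inv().apply(s["force"])
print("t %.2f ang %.1f rad %.1f tilt %.1f F %s pin %.4f n %d"%(s["clock"],np.rad2deg(np.arctan2(g@Lx,g[2])),1e3*np.hypot(g@Lx,g[2]),np.rad2deg(np.arctan2(-(z@Lx),-z[2])),f.round(1),pz,m.sum()))
sys.exit(int(pz<.334 or np.abs(f).max()>14))
E
python3 probe.py && python3 -m crank '[[[-0.1,0,0],[0,0.0175,0],1],[[0,0,0],[0,0,0],1]]' >/dev/null && python3 probe.py && python3 -m crank '[[[-0.1,0,0],[0,0.0175,0],1],[[0,0,0],[0,0,0],1]]' >/dev/null && python3 probe.py && python3 -m crank '[[[-0.1,0,0],[0,0.0175,0],1],[[0,0,0],[0,0,0],1]]' >/dev/null && python3 probe.py && python3 -m crank '[[[-0.1,0,0],[0,0.0175,0],1],[[0,0,0],[0,0,0],1]]' >/dev/null && python3 probe.py
```

```text
t 20.52 ang 16.2 rad 64.4 tilt 15.9 F [-1.2  1.3 -2.9] pin 0.3381 n 876
t 20.73 ang 17.4 rad 64.4 tilt 17.0 F [ 1.1  0.8 -3.5] pin 0.3385 n 808
t 20.95 ang 18.4 rad 64.4 tilt 18.0 F [ 1.8  1.4 -3.2] pin 0.3387 n 797
t 21.17 ang 19.4 rad 64.4 tilt 19.0 F [ 1.4  2.3 -4.7] pin 0.3388 n 801
t 21.38 ang 20.4 rad 64.4 tilt 20.0 F [ 2.4  1.8 -4.3] pin 0.3390 n 812
```

```bash
python3 -m crank '[[[-0.1,0,0],[0,0.0175,0],1],[[0,0,0],[0,0,0],1]]' >/dev/null && python3 probe.py && python3 -m crank '[[[-0.1,0,0],[0,0.0175,0],1],[[0,0,0],[0,0,0],1]]' >/dev/null && python3 probe.py && python3 -m crank '[[[-0.1,0,0],[0,0.0175,0],1],[[0,0,0],[0,0,0],1]]' >/dev/null && python3 probe.py
```

```text
t 21.60 ang 21.5 rad 64.5 tilt 21.1 F [ 2.7  2.1 -4.7] pin 0.3392 n 812
t 21.82 ang 22.5 rad 64.5 tilt 22.1 F [ 3.6  1.6 -4.7] pin 0.3395 n 798
t 22.03 ang 23.6 rad 64.5 tilt 23.1 F [ 4.4  1.5 -4.7] pin 0.3397 n 811
```

No drop by +7.4°. I'll rock back the other way.

```bash
python3 -m crank '[[[0.16,0,0],[0,-0.035,0],1],[[0.16,0,0],[0,-0.035,0],1],[[0,0,0],[0,0,0],1]]' >/dev/null && python3 probe.py && python3 -m crank '[[[0.16,0,0],[0,-0.035,0],1],[[0.09,0,0],[0,-0.0175,0],1],[[0,0,0],[0,0,0],1]]' >/dev/null && python3 probe.py && python3 -m crank '[[[0.09,0,0],[0,-0.0175,0],1],[[0,0,0],[0,0,0],1]]' >/dev/null && python3 probe.py && python3 -m crank '[[[0.09,0,0],[0,-0.0175,0],1],[[0,0,0],[0,0,0],1]]' >/dev/null && python3 probe.py && python3 -m crank '[[[0.09,0,0],[0,-0.0175,0],1],[[0,0,0],[0,0,0],1]]' >/dev/null && python3 probe.py
```

```text
t 22.33 ang 20.0 rad 64.3 tilt 18.8 F [-0.9  2.   0.5] pin 0.3383 n 930
t 22.63 ang 17.5 rad 64.2 tilt 15.9 F [-1.8  3.7 -0.8] pin 0.3379 n 975
t 22.85 ang 16.6 rad 64.2 tilt 14.9 F [-1.9  2.7 -1.5] pin 0.3377 n 1013
t 23.07 ang 15.6 rad 64.2 tilt 13.9 F [-3.1  3.1 -0.9] pin 0.3374 n 1029
t 23.28 ang 14.5 rad 64.2 tilt 12.9 F [-3.3  4.6  0.2] pin 0.3372 n 1016
```

```bash
python3 -m crank '[[[0.09,0,0],[0,-0.0175,0],1],[[0,0,0],[0,0,0],1]]' >/dev/null && python3 probe.py && python3 -m crank '[[[0.09,0,0],[0,-0.0175,0],1],[[0,0,0],[0,0,0],1]]' >/dev/null && python3 probe.py && python3 -m crank '[[[0.09,0,0],[0,-0.0175,0],1],[[0,0,0],[0,0,0],1]]' >/dev/null && python3 probe.py && python3 -m crank '[[[0.09,0,0],[0,-0.0175,0],1],[[0,0,0],[0,0,0],1]]' >/dev/null && python3 probe.py
```

```text
t 23.50 ang 13.5 rad 64.1 tilt 11.9 F [-2.8  4.7 -0.5] pin 0.3279 n 703
```

The pin dropped at about −3° from where I started. I'll confirm it is fully home.

```bash
python3 -m crank '[[[0,0,0],[0,0,0],1],[[0,0,0],[0,0,0],1]]' >/dev/null; python3 probe.py
python3 - <<'E'
from h import *
from bench import r
s=r.get_state(); q=R.from_rotvec(s["tcp_rot"]); d=r.snapshot("wrist"); M=d["tool_from_camera"]
v,u=np.mgrid[130:320,80:280]; o,ry=wray(s,d,np.c_[u.ravel(),v.ravel()]); zc=-(((ry@q.as_matrix())@M[:3,:3])[:,2]); P=o+ry*(d["depth"][130:320,80:280].ravel()/zc)[:,None]
rr=np.hypot(P[:,0]-.566,P[:,1]-.2); m=(abs(P[:,0]-.566)<.018)&(abs(P[:,1]-.2)<.018)&(rr>.013); print("bush top",np.percentile(P[m,2],[25,50,75])); m=rr<.006; print("head",np.percentile(P[m,2],[5,50,95]))
m=(abs(P[:,0]-.6)<.02)&(abs(P[:,1]-.16)<.03)&(P[:,2]>.28); print("roof",np.median(P[m,2]))
E
```

```text
t 23.72 ang 13.5 rad 64.1 tilt 11.9 F [-2.4  4.5 -0.5] pin 0.3279 n 704
bush top [0.30354315 0.30401114 0.30457176]
head [0.32702133 0.3282302  0.37979406]
roof 0.2978587130756963
```

The head top is 24.0 mm above the bush surface, so it is flush. I'll release, retract radially and stand clear.

```bash
python3 -m crank '[[[0,0,0],[0,0,0],0.6],[[0,0,0],[0,0,0],0.3],[[0,0,0],[0,0,0],0],[[0,0,0],[0,0,0],0]]' && python3 -m crank '[[[0,0,-3],[0,0,0],0],[[0,0,-3.5],[0,0,0],0],[[0,0,-3.5],[0,0,0],0],[[0,0,-3],[0,-0.1,0],0],[[0,0,0],[0,-0.1,0],0]]' && python3 -m crank '[[[3.5,0,0],[0,0,0],0],[[3.5,0,0],[0,0,0],0],[[3.5,0,0],[0,0,0],0],[[3.5,0,0],[0,0,0],0],[[3.5,0,0],[0,0,0],0]]' && python3 -m crank '[[[0,0,0],[0,0,0],0],[[0,0,0],[0,0,0],0],[[0,0,0],[0,0,0],0]]'
python3 - <<'E'
from h import *
from bench import r
s=r.get_state(); print(s["force"],np.abs(s["qvel"]).max())
S=r.snapshot("scene"); d=r.snapshot("wrist"); C=cloud(S)
m=(np.hypot(C[...,0]-.5668,C[...,1]-.2)<.006)&(C[...,2]>.306); print("head",np.median(C[m][:,2]),m.sum())
o=np.hstack([d["pixels"][:400,126:526],cv2.resize(S["pixels"][200:300,290:390],(400,400),interpolation=2)]); cv2.imwrite("pics/c10.png",o[:,:,::-1])
E
```

```text
clock: 24.15
tcp_pos: [0.5683, 0.281, 0.2585]
tcp_rot: [0.116, -2.929, 0.015]
force: [-0.1, 0.2, -0.5]
width: 0.376
gripper_force: 0.0
clock: 24.57
tcp_pos: [0.6006, 0.2845, 0.3904]
tcp_rot: [-0.121, 3.136, 0.004]
force: [-0.7, 1.0, 0.5]
width: 0.499
gripper_force: 0.0
clock: 24.98
tcp_pos: [0.419, 0.2693, 0.3875]
tcp_rot: [0.124, -3.13, 0.003]
force: [-0.5, 0.2, 0.3]
width: 0.497
gripper_force: 0.0
clock: 25.23
tcp_pos: [0.4219, 0.2701, 0.388]
tcp_rot: [0.124, -3.132, 0.001]
force: [-0.2, 0.2, -0.0]
width: 0.505
gripper_force: 0.0
[-0.18536152  0.23281741 -0.02668321] 0.027380694395614035
head 0.32755871576923423 26
```

View pics/c10.png

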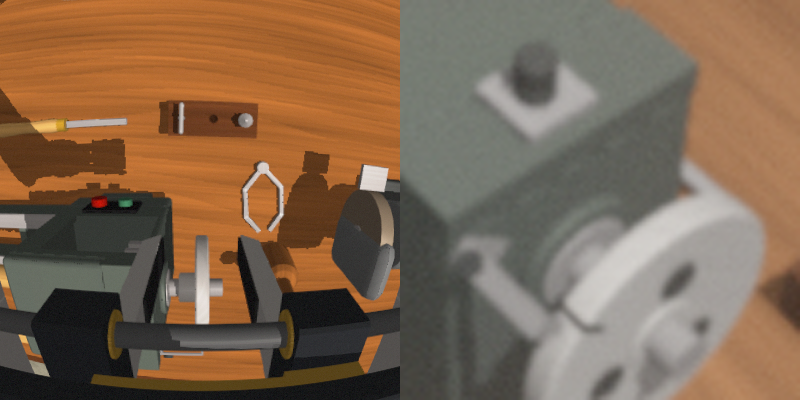

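The pin head now sits flush on the bush (right crop, 533,72; head top z≈0.3276), the mark is by the pointer, and the gripper is clear of everything.

```bash
python3 -c "
from bench import r
print(r.job_done())"
```

```text
the job is handed in; nothing more can be done
None
```

The spindle is locked: the index pin dropped fully home with its head flush on the bush about 3° short of the pointer mark; the wheel and pin were released, the gouge, calipers, wax tin and mallet were left alone, and the job was handed in at about 25 s.

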